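# Put the drip-coffee filter together on its mug

### The job

Put the little metal drip-coffee filter together on the white mug with the handle, where the mug stands: first the filter plate on the mug's mouth, collar up; then the open chamber standing in the collar; then the press down inside the chamber, knob up; and last the small cap over the chamber. Every piece must sit fully home and level; leave the big cap, which belongs to another filter, the tea bowl and the perfume bottle where they are.

Things in the scene. Friction and masses are not known exactly. Their poses are not given: they have to be found in the camera images.
- mug_rim (a point): White straight-sided mug, loose, 78 mm diameter, 78 mm tall, wall 5 mm (mouth 68 mm inside), about 0.33 kg. The point is the centre of its mouth, at rim height; z up. A small handle stands out 29 mm from the side along its +y, 15 to 65 mm above the table.
- plate_mid (a point): Filter plate, plain metal: flat disc 96 mm wide, 3 mm thick; under it a disc 56 mm wide, 4 mm deep, that drops into the mug's mouth; on top a ring collar 67 mm wide outside, 62 inside, 15 mm high (grip it there). Heights from its lowest face: plate 4-7, collar 7-22. Point: on the axis half-way up (11 mm), z up; seated, 7 mm above the mug's rim.
- chamber_mid (a point): Chamber: open-topped plain metal cup, straight, 55 mm diameter, 48 mm tall, wall 2.5 mm, floor 3 mm, mouth 50 mm inside; stands mouth up. Point: on the axis half-way up (24 mm), z up; seated in the plate's collar, 20 mm above the plate's point. The collar covers its lowest 15 mm, so grip it near the top.
- press_mid (a point): Press: flat metal disc 43 mm diameter, 4 mm thick, with a thin upright stem (8 mm) and on it a round knob 14 mm diameter, 45 to 65 mm above the disc's underside; stands knob up, 65 mm tall. Grip the knob. Point: on the axis half-way up (32.5 mm), z up; seated on the chamber's floor, 11.5 mm above the chamber's point, and the knob stands 20 mm clear of the chamber's rim.
- cap_mid (a point): Small cap, plain metal, hollow below, like a little hat lying crown up: brim 68 mm diameter, 11.5 mm high, on it a straight crown 48 mm diameter (grip it there); 36 mm tall over all. Point: on the axis half-way up (18 mm), z up. The brim (63 mm inside, 9 mm deep) goes round the chamber's mouth; seated, the point is 33 mm above the chamber's point.
- big_cap: Bystander: cap of another, bigger filter, same shape as the small cap but 92 mm brim diameter, crown 65 mm, 49 mm tall. Origin at the centre of its underside. Leave it.
- bowl: Bystander: white tea bowl, 84 mm diameter at the rim, 42 mm tall, open, no handle. Origin at the centre of its underside. Leave it.
- perfume: Bystander: amber perfume bottle with a black cap, 44 x 28 mm and 85 mm tall; its long side along its x. Origin at the centre of its underside. Leave it.

How it is judged:
By the outcome, as a careful person would: the job done as asked, in the order asked, and still so for the second after the job is handed in, with the robot touching nothing.
It also fails if it takes over 112 s, if anything falls off the work surface, if the arm or the gripper's body presses on something with over 40 N, if the wrist force passes 120 N, or if a joint passes its speed limit or range.

### The arm

A 6-joint arm with a two-finger parallel gripper is mounted at the origin on the work surface. World frame = base frame: x ahead of the robot, y to its left, z up, the work surface at z = 0. Lengths are in m, angles in rad, forces in N, time in s.
With the tool pointing down it reaches from about 0.3 to 0.875 m from the base axis. Payload 4.2 kg.
Tool frame: the origin (TCP) lies at the very end of the fingers, on their centre line; the grasp point (between the pads) lies 19 mm behind it; z points along the fingers, y is the direction in which the jaws open and shut (so a half turn about z gives the same grasp; the last joint's range is limited). The gripper opens to 85 mm and grips with 20 to 120 N. Pads are 22 mm wide; open, the fingers measure 114 mm over their backs; the gripper's body (76 mm by 85 mm) begins 54 mm behind the grasp point. The pads swing forward as they close: fully open they stand 13 mm farther back than shut.
Start: joints at [1.273, 0.32, 1.565, -0, 1.257, -0.02], TCP at [0.158, 0.553, 0.2] pointing down, gripper open.
Joint ranges: [-3.11, 3.11], [-0.84, 2.01], [0.21, 2.61], [-1.34, 4.49], [0.05, 2.63], [-2.56, 2.56]. Speed limits (rad/s): [2.57, 2.57, 3.14, 3.14, 3.14, 3.14].

### API

Orientations are given as a rotation vector (axis times angle).
In Python, from station import manip, viewer gives the robot as it stands.
- The arm moves only by the tool servo_tool, never from a script. Its argument "rows" is a list of rows, each an object with "travel": the shift along the world's x, y, z in m, a list of three; "twist": the turn about the world's z in degrees. In form: [{"travel": [x, y, z], "twist": twist}, ...]. A call has 1 to 12 rows; each row shifts and turns the pose as measured when the row begins; what a row does not reach is not made up. A row lasts 1/8 s, in which the tool goes at most 62.5 mm and 10.7 degrees, less where a joint would pass 70% of its speed; a pose out of reach is approached as far as the arm can. A call is refused whole if a number of a shift passes 0.0625 or a number of a turn 10.7, either way. A call with a gripper value outside its range is refused whole. "hand" is the gripper command: -1 is fully open, 1 is shut, values between are in proportion, set as the call begins (left out, the last holds). The fingers move at their own pace and stop on an object; the grip force is fixed at half the most. Time passes only in rows, so rows that do not move let the fingers close. It gives the time, the measured TCP pose, the force and the opening at its end, in the units of the state.
- manip.sense(): the state, without advancing time (a new reading comes with each control period).
- viewer.get_image(name): name is "scene" or "side" or "wrist"; returns a dict with "pixels" (384x512x3 uint8, red, green, blue), "fx", "fy", "cx", "cy" (pixels), "R" (3x3) and "t" (3): a world point X has camera coordinates R X + t. Camera axes: x right, y down, z forward; pixel columns grow to the right and rows downward; lengths in m; the calibration is good to about 2 mm. A picture is of the moment at which its call begins. There is no depth.
- manip.job_done(): hands the job in, once; it reports no verdict.
The state is a dict: "time_s": time; "q": joint angles; "qd": joint speeds; "effort": joint torques, N m; "ee_pos": TCP position; "tcp_rot": TCP orientation; "ft_force": force on the tool from outside, world axes, zero at the start; "ft_torque": the same for the moment, N m; "opening": finger opening in m.
Only numpy, scipy, OpenCV 4.12 (cv2) and the standard library are available. Lean on these libraries where they do the work, as an engineer would, in place of code of your own. Each camera call takes 0.05 s, during which the arm holds its last target. There are 200 camera calls.

## Working session

There is one attempt and no reset: what is moved stays moved. The work goes in short steps, Python scripts to look and compute and a tool call to move; the robot and the scene stay as the last step left them, time stands still between calls to the robot, and variables do not carry over. Pictures are saved under pics/ and viewed, about 12 in all and at most 16, crops included, and the job is handed in when it is done.

Besides the shell and the picture viewer there is one more tool, called after ">>>" as name(argument=value, ...) on one line, values as JSON. servo_tool: Moves the arm, as the interface text tells. Its arguments: {"type":"object","properties":{"rows":{"type":"array"},"hand":{"type":"number"}},"required":["rows"]}

```bash
mkdir -p pics; ls
cat > h.py <<'E'
from station import manip, viewer
import numpy as np, cv2
def grab(n, f):
    im=viewer.get_image(n); cv2.imwrite('pics/'+f+'.png', im['pixels'][:,:,::-1]); np.save('pics/'+f+'.npy', im, allow_pickle=True); return im
def load(f): return np.load('pics/'+f+'.npy',allow_pickle=True).item()
def ray(im,u,v):
    R=np.array(im['R']);t=np.array(im['t']); c=-R.T@t
    return c, R.T@np.array([(u-im['cx'])/im['fx'],(v-im['cy'])/im['fy'],1])
def onz(im,u,v,z):
    c,d=ray(im,u,v); return c+d*(z-c[2])/d[2]
def proj(im,X):
    p=np.array(im['R'])@np.array(X)+np.array(im['t']); return im['fx']*p[0]/p[2]+im['cx'], im['fy']*p[1]/p[2]+im['cy']
E
python3 - <<'E'
from h import *
a=grab('scene','s0');b=grab('side','d0');c=grab('wrist','w0')
for i in (a,b,c): print(i['fx'],i['cx'],i['cy'],ray(i,i['cx'],i['cy']))
cv2.imwrite('pics/both.png',np.hstack([cv2.resize(a['pixels'],(400,300)),cv2.resize(b['pixels'],(400,300))])[:,:,::-1])
s=manip.sense();print(s)
E
```

```text
pics
446.12308685481827 258.0708045124425 190.29756229745846 (array([ 1.33184879, -0.07213621,  0.72635633]), array([-0.75199143,  0.06959282, -0.65548892]))
439.4032104413335 248.52818940472932 195.19771063119344 (array([ 0.27738874, -0.77890364,  0.67572778]), array([ 0.25497008,  0.76488503, -0.59155823]))
304.45856787611035 249.1275885332029 193.04540461612177 (array([0.08967831, 0.57138074, 0.37453613]), array([ 0.27033379, -0.07806648, -0.95959641]))
{'time_s': 0.15, 'q': array([ 1.27301063e+00,  3.20150205e-01,  1.56538362e+00, -8.81646809e-06,
        1.25738339e+00, -2.00325780e-02]), 'qd': array([ 0.00106953, -0.00222314, -0.00581278, -0.00144308,  0.00027378,
       -0.0001589 ]), 'effort': array([ 4.48823521e-04, -4.15837133e+01, -2.34346569e+01, -1.15905173e-04,
        5.96008278e-03, -5.89871746e-06]), 'ee_pos': array([0.1575685 , 0.55258516, 0.19907835]), 'tcp_rot': array([-4.34860292e-01, -3.11114638e+00,  2.05636302e-03]), 'ft_force': array([-0.04605668, -0.37952268, -0.21506428]), 'ft_torque': array([-0.03291551,  0.0170459 ,  0.01317786]), 'opening': 0.08503445026306532}
```

View pics/s0.png

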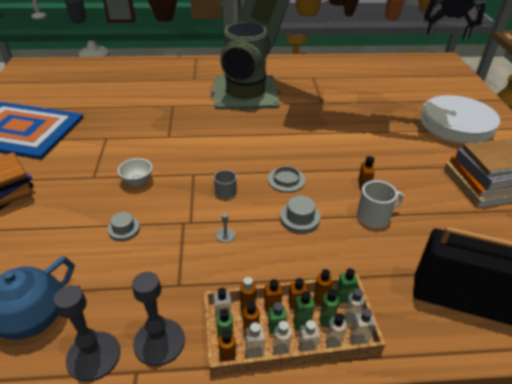

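View pics/d0.png

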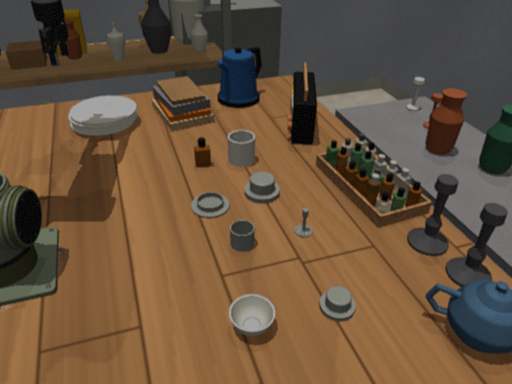

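Run:
```python
from h import *
P={'s0':dict(plate=(287,179),chamber=(225,185),press=(226,236),cap=(123,230),big=(300,218),mug=(372,206),bowl=(136,172),perf=(367,172)),
'd0':dict(plate=(210,205),chamber=(243,236),press=(304,231),cap=(337,304),big=(262,190),mug=(240,148),bowl=(252,316),perf=(203,153))}
Z=dict(plate=.0055,chamber=.024,press=.002,cap=.006,big=.008,mug=.06,bowl=.036,perf=.04)
for f in P:
    im=load(f); h=cv2.cvtColor(im['pixels'],cv2.COLOR_RGB2HSV); m=(h[...,1]<90).astype('uint8')
    n,l,st,ce=cv2.connectedComponentsWithStats(m,connectivity=4)
    cv2.imwrite('pics/m_%s.png'%f,m*255)
    print(f,'tcp',proj(im,[.158,.553,.2]))
    for k,(u,v) in P[f].items():
        w=l[v-5:v+6,u-5:u+6].ravel(); w=w[w>0]
        if not len(w): print(k,'none');continue
        i=np.bincount(w).argmax(); ys,xs=np.where(l==i)
        L=xs.min();Rr=xs.max(); vm=(ys[xs==L].mean()+ys[xs==Rr].mean())/2
        p=onz(im,(L+Rr)/2,vm,Z[k]); wd=np.linalg.norm(onz(im,L,vm,Z[k])-onz(im,Rr+1,vm,Z[k]))
        print(k,st[i],vm,p.round(4),'w',wd.round(4))
```

```text
s0 tcp (np.float64(442.1679868443541), np.float64(52.361934258984576))
plate [268 166  37  26 751] 178.75 [0.4639 0.0788 0.0055] w 0.0944
chamber [214 170  23  29 537] 176.75 [ 0.4706 -0.0757  0.024 ] w 0.057
press [216 213  19  29 273] 234.75 [ 0.6469 -0.0798  0.002 ] w 0.0421
cap [108 212  32  29 691] 227.0 [ 0.6141 -0.3051  0.006 ] w 0.0709
big [ 280  195   41   38 1157] 216.0 [0.6032 0.0941 0.008 ] w 0.095
mug [ 358  179   46   49 1573] 204.0 [0.628  0.2664 0.06  ] w 0.1029
bowl [117 158  36  28 752] 168.25 [ 0.4404 -0.2989  0.036 ] w 0.0886
perf none
d0 tcp (np.float64(64.64445111947813), np.float64(75.3357091656744))
plate [191 192  39  26 764] 205.0 [0.4615 0.0774 0.0055] w 0.0974
chamber [230 219  25  32 671] 227.75 [ 0.5051 -0.0508  0.024 ] w 0.0569
press [294 208  19  29 250] 230.25 [ 0.6462 -0.0781  0.002 ] w 0.0445
cap [319 286  37  35 974] 304.0 [ 0.6184 -0.3018  0.006 ] w 0.0715
big [244 171  36  32 864] 188.75 [0.6065 0.1014 0.008 ] w 0.0944
mug [227 129  29  38 936] 136.75 [0.6109 0.2954 0.06  ] w 0.0839
bowl [ 228  293   48   43 1551] 313.0 [ 0.4465 -0.2945  0.036 ] w 0.0865
perf none
```

View pics/w0.png

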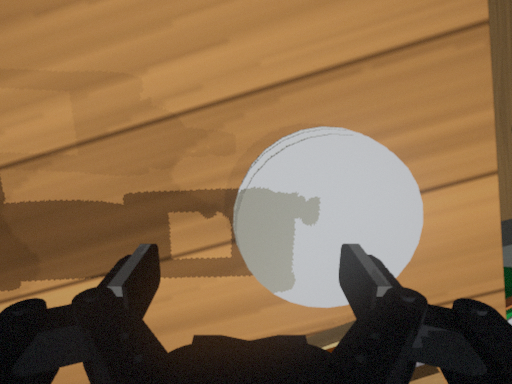

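>>> servo_tool(rows=[{"travel":[0.0255,-0.0395,0],"twist":0},{"travel":[0.0255,-0.0395,0],"twist":0},{"travel":[0.0255,-0.0395,0],"twist":0},{"travel":[0.0255,-0.0395,0],"twist":0},{"travel":[0.0255,-0.0395,0],"twist":0},{"travel":[0.0255,-0.0395,0],"twist":0},{"travel":[0.0255,-0.0395,0],"twist":0},{"travel":[0.0255,-0.0395,0],"twist":0},{"travel":[0.0255,-0.0395,0],"twist":0},{"travel":[0.0255,-0.0395,0],"twist":0},{"travel":[0.0255,-0.0395,0],"twist":0},{"travel":[0,0,0],"twist":0}], hand=-1)

```text
time_s: 1.65
ee_pos: [0.4436, 0.1031, 0.1962]
tcp_rot: [-0.431, -3.112, 0.006]
ft_force: [-0.2, 0.4, -1.0]
opening: 0.0852
```

```bash
cat >> h.py <<'E'
from scipy.spatial.transform import Rotation as Ro
def st():
    s=manip.sense(); M=Ro.from_rotvec(s['tcp_rot']).as_matrix(); print('t',round(s['time_s'],2),'tcp',s['ee_pos'].round(4),'jaw',M[:,1].round(3),'z',M[:,2].round(3),'open',round(s['opening'],4),'F',s['ft_force'].round(1),'q1,q6',s['q'][[0,5]].round(2)); return s
E
python3 - <<'E'
from h import *
s=st(); im=grab('wrist','w1'); p=s['ee_pos']
print(proj(im,p),proj(im,[p[0],p[1],0.022]),proj(im,[.463,.078,.022]))
E
```

```text
t 1.65 tcp [0.4436 0.1031 0.1962] jaw [ 0.272  0.962 -0.004] z [-0.001 -0.003 -1.   ] open 0.0852 F [-0.2  0.4 -1. ] q1,q6 [ 0.21 -1.09]
(np.float64(250.14944863737253), np.float64(222.43237533214005)) (np.float64(250.11083646326148), np.float64(166.6003468673871)) (np.float64(234.1989168110792), np.float64(187.6674961098086))
```

View pics/w1.png

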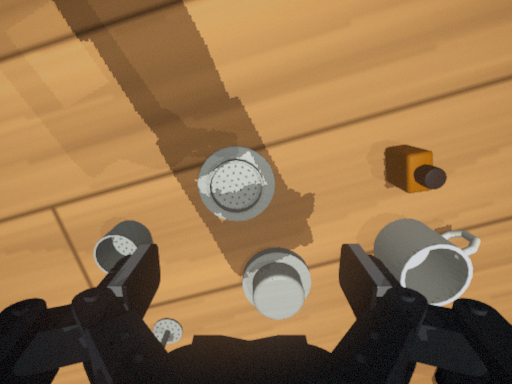

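Run:
```python
from h import *
im=load('w1')
print('plate',onz(im,236,184,.007),onz(im,236,184.5,.022), 'mug',onz(im,437,276,.078), [proj(im,onz(im,437,276,.078)+np.array([.039*np.cos(a),.039*np.sin(a),0])) for a in (0,1.57,3.14,4.71)])
print('perf top',onz(im,432,177,.085),'big',onz(im,278,282,.049))
h=cv2.cvtColor(im['pixels'],cv2.COLOR_RGB2HSV)
m=((h[...,1]<70)&(h[...,2]>60)).astype('uint8')
n,l,s,c=cv2.connectedComponentsWithStats(m)
for i in range(1,n):
  if s[i,4]>200: print(s[i],c[i].round(1))
```

```text
plate [0.46283386 0.07959274 0.007     ] [0.45984022 0.08117011 0.022     ] mug [0.60467479 0.26957854 0.078     ] [(np.float64(440.63045164422266), np.float64(305.46281041060877)), (np.float64(473.5048647302614), np.float64(267.42876077933056)), (np.float64(433.1909471572558), np.float64(244.59100467960357)), (np.float64(401.1585612902705), np.float64(284.3661098244314))]
perf top [0.48872548 0.27274018 0.085     ] big [0.58385664 0.09870402 0.049     ]
[ 197  146   78   75 4570] [235.9 183.2]
[ 374  219  107   88 6014] [426.5 259.5]
[  93  221   59   76 2358] [121.7 251. ]
[349 244  43  53 667] [371.6 270.1]
[ 242  248   69   72 3786] [276.4 282.5]
[153 318  30  29 602] [167.2 331. ]
```

>>> servo_tool(rows=[{"travel":[0.0095,-0.012,-0.03],"twist":0},{"travel":[0.0095,-0.012,-0.04],"twist":0},{"travel":[0,0,-0.04],"twist":0},{"travel":[0,0,-0.04],"twist":0},{"travel":[0,0,0],"twist":0}])

```text
time_s: 2.33
ee_pos: [0.4596, 0.085, 0.0434]
tcp_rot: [0.42, 3.113, -0.0]
ft_force: [0.2, 0.3, -0.0]
opening: 0.0854
```

Run:
```python
from h import *
s=st(); im=grab('wrist','w2'); p=s['ee_pos']
h=cv2.cvtColor(im['pixels'],cv2.COLOR_RGB2HSV)
print(proj(im,[.4625,.079,.022]),[proj(im,p+s*.0425*np.array([.272,.962,0])+np.array([0,0,dz])) for dz in (0,.013) for s in (1,-1)])
```

```text
t 2.33 tcp [0.4596 0.085  0.0434] jaw [ 0.265  0.964 -0.   ] z [ 0. -0. -1.] open 0.0854 F [ 0.2  0.3 -0. ] q1,q6 [ 0.16 -1.14]
(np.float64(242.7077043716942), np.float64(216.79746560562106)) [(np.float64(318.834752982448), np.float64(223.0120946695297)), (np.float64(181.44216780006525), np.float64(222.02616275417705)), (np.float64(323.7882602054159), np.float64(231.4676675846356)), (np.float64(176.64771750486415), np.float64(230.42273273214238))]
```

View pics/w2.png

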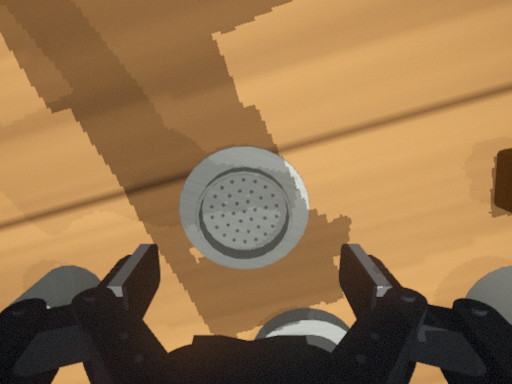

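Run:
```python
from h import *
im=load('w2'); print(onz(im,244.5,207.5,.006), proj(im,[.4625,.079,.006]))
```

```text
[0.46156308 0.08031082 0.006     ] (np.float64(243.13444610528293), np.float64(209.09808885180274))
```

>>> servo_tool(rows=[{"travel":[0.002,-0.005,-0.01],"twist":0},{"travel":[0,0,-0.012],"twist":0},{"travel":[0,0,-0.01],"twist":0},{"travel":[0,0,-0.006],"twist":0},{"travel":[0,0,0],"twist":0}])

```text
time_s: 3.0
ee_pos: [0.4666, 0.0813, 0.0085]
tcp_rot: [0.416, 3.102, 0.006]
ft_force: [-0.8, -0.6, 1.1]
opening: 0.0853
```

```bash
python3 -c "
from h import *
st()"
```

```text
t 3.0 tcp [0.4666 0.0813 0.0085] jaw [0.264 0.965 0.005] z [ 0.012  0.002 -1.   ] open 0.0853 F [-0.8 -0.6  1.1] q1,q6 [ 0.15 -1.16]
```

>>> servo_tool(rows=[{"travel":[-0.004,-0.001,-0.003],"twist":0},{"travel":[0,0,-0.003],"twist":0},{"travel":[0,0,0],"twist":0},{"travel":[0,0,0],"twist":0}])

```text
time_s: 3.5
ee_pos: [0.4626, 0.0802, 0.0026]
tcp_rot: [0.416, 3.101, 0.006]
ft_force: [-0.2, -0.6, 0.9]
opening: 0.085
```

```bash
python3 -c "
from h import *
st()"
```

```text
t 3.5 tcp [0.4626 0.0802 0.0026] jaw [0.264 0.965 0.006] z [ 0.013  0.002 -1.   ] open 0.085 F [-0.2 -0.6  0.9] q1,q6 [ 0.15 -1.16]
```

>>> servo_tool(rows=[{"travel":[0,0,0],"twist":0},{"travel":[0,0,0],"twist":0},{"travel":[0,0,0],"twist":0},{"travel":[0,0,0],"twist":0},{"travel":[0,0,0],"twist":0},{"travel":[0,0,0],"twist":0}], hand=1)

```text
time_s: 4.25
ee_pos: [0.463, 0.0803, 0.0029]
tcp_rot: [0.416, 3.1, 0.007]
ft_force: [0.3, 0.0, -0.9]
opening: 0.0002
```

```bash
python3 -c "
from h import *
st()"
```

```text
t 4.25 tcp [0.463  0.0803 0.0029] jaw [0.264 0.965 0.006] z [ 0.014  0.002 -1.   ] open 0.0002 F [ 0.3  0.  -0.9] q1,q6 [ 0.15 -1.16]
```

```bash
python3 -c "
from h import *
grab('wrist','w3')
d=grab('side','d3')
cv2.imwrite('pics/c3.png',np.hstack([load('w3')['pixels'],cv2.resize(d['pixels'][150:300,130:330],(512,384))])[:,:,::-1][:, :][::1]); 
import cv2; cv2.imwrite('pics/c3.png',cv2.resize(cv2.imread('pics/c3.png'),(800,300)))"
```

```text
(no output)
```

View pics/c3.png

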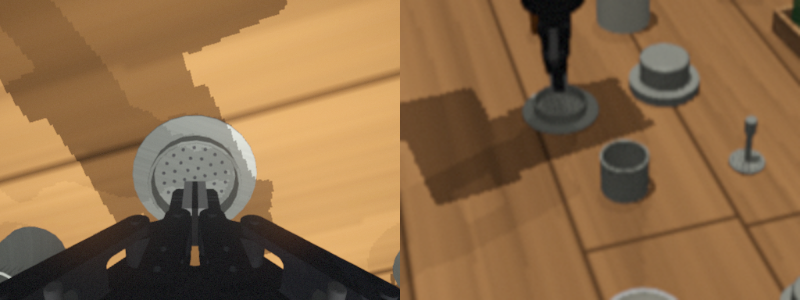

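```bash
python3 -c "
from h import *
im=load('w3');p=manip.sense()['ee_pos']
for dz in (0,.005,.01,.015,.02,.025,.03): print(dz,proj(im,p+[0,0,dz]))
cv2.imwrite('pics/w3c.png',cv2.resize(im['pixels'][180:290,150:350],(800,440),interpolation=cv2.INTER_CUBIC)[:,:,::-1])
"
```

```text
0 (np.float64(250.16508531342518), np.float64(222.43882153030842))
0.005 (np.float64(250.24655433150477), np.float64(225.6431339394267))
0.01 (np.float64(250.33238018597362), np.float64(229.0188079929561))
0.015 (np.float64(250.42292197406437), np.float64(232.57996758419245))
0.02 (np.float64(250.51857937097918), np.float64(236.34233260568695))
0.025 (np.float64(250.61979852815188), np.float64(240.32345093771477))
0.03 (np.float64(250.72707903113277), np.float64(244.5429721135096))
```

View pics/w3c.png

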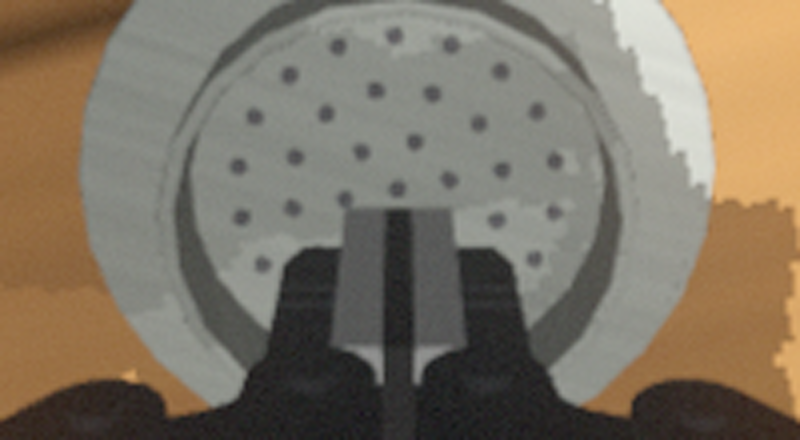

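```bash
python3 -c "
from h import *
im=load('w3');s=manip.sense();p=s['ee_pos'];M=Ro.from_rotvec(s['tcp_rot']).as_matrix();print(M.round(3)); c,_=ray(im,0,0);print(c-p)
for w in (0,.004,.008,.011):
  for b in (0,.01,.02,.03): print(w,b,[tuple(np.round(proj(im,p+M@np.array([sg*w,0,-b])),1)) for sg in (1,-1)])
"
```

```text
[[-0.964  0.264  0.014]
 [ 0.264  0.965  0.002]
 [-0.013  0.006 -1.   ]]
[-0.07062853  0.01743718  0.17460929]
0 0 [(np.float64(250.2), np.float64(222.4)), (np.float64(250.2), np.float64(222.4))]
0 0.01 [(np.float64(250.2), np.float64(228.8)), (np.float64(250.2), np.float64(228.8))]
0 0.02 [(np.float64(250.3), np.float64(235.9)), (np.float64(250.3), np.float64(235.9))]
0 0.03 [(np.float64(250.4), np.float64(243.9)), (np.float64(250.4), np.float64(243.9))]
0.004 0 [(np.float64(250.2), np.float64(216.4)), (np.float64(250.2), np.float64(228.4))]
0.004 0.01 [(np.float64(250.2), np.float64(222.5)), (np.float64(250.2), np.float64(235.1))]
0.004 0.02 [(np.float64(250.3), np.float64(229.2)), (np.float64(250.3), np.float64(242.5))]
0.004 0.03 [(np.float64(250.4), np.float64(236.8)), (np.float64(250.4), np.float64(250.8))]
0.008 0 [(np.float64(250.2), np.float64(210.2)), (np.float64(250.1), np.float64(234.4))]
0.008 0.01 [(np.float64(250.2), np.float64(216.0)), (np.float64(250.2), np.float64(241.3))]
0.008 0.02 [(np.float64(250.3), np.float64(222.5)), (np.float64(250.3), np.float64(249.0))]
0.008 0.03 [(np.float64(250.4), np.float64(229.7)), (np.float64(250.4), np.float64(257.6))]
0.011 0 [(np.float64(250.2), np.float64(205.6)), (np.float64(250.1), np.float64(238.8))]
0.011 0.01 [(np.float64(250.3), np.float64(211.1)), (np.float64(250.2), np.float64(245.9))]
0.011 0.02 [(np.float64(250.3), np.float64(217.3)), (np.float64(250.3), np.float64(253.8))]
0.011 0.03 [(np.float64(250.4), np.float64(224.3)), (np.float64(250.4), np.float64(262.7))]
```

>>> servo_tool(rows=[{"travel":[0,0,0.02],"twist":0},{"travel":[0,0,0.01],"twist":0}])

```text
time_s: 4.6
ee_pos: [0.4622, 0.0802, 0.0327]
tcp_rot: [0.416, 3.102, 0.006]
ft_force: [0.3, 0.8, -0.1]
opening: 0.0
```

>>> servo_tool(rows=[{"travel":[0,0,0],"twist":0},{"travel":[0,0,0],"twist":0},{"travel":[0,0,-0.01],"twist":0},{"travel":[0,0,-0.01],"twist":0},{"travel":[0,0,-0.01],"twist":0},{"travel":[0,0,0],"twist":0}], hand=-1)

```text
time_s: 5.35
ee_pos: [0.4607, 0.0799, -0.001]
tcp_rot: [0.417, 3.105, 0.004]
ft_force: [-0.5, -1.1, -0.3]
opening: 0.0857
```

```bash
python3 -c "
from h import *
s=st(); im=grab('wrist','w4'); d=grab('side','d4')
cv2.imwrite('pics/c4.png',cv2.resize(np.hstack([im['pixels'],cv2.resize(d['pixels'][150:270,150:310],(512,384),interpolation=2)]),(800,300))[:,:,::-1])"
```

```text
t 5.35 tcp [ 0.4607  0.0799 -0.001 ] jaw [0.264 0.965 0.004] z [ 0.009  0.002 -1.   ] open 0.0857 F [-0.5 -1.1 -0.3] q1,q6 [ 0.15 -1.16]
```

View pics/c4.png

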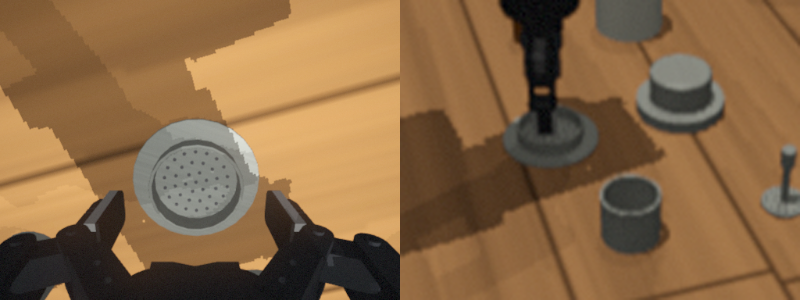

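>>> servo_tool(rows=[{"travel":[0.001,0,-0.005],"twist":0},{"travel":[0,0,-0.005],"twist":0},{"travel":[0,0,0],"twist":0}])

```text
time_s: 5.82
ee_pos: [0.4632, 0.0802, -0.0102]
tcp_rot: [0.417, 3.102, 0.006]
ft_force: [-0.1, 1.4, 0.5]
opening: 0.0853
```

>>> servo_tool(rows=[{"travel":[0,0,-0.004],"twist":0},{"travel":[0,0,0],"twist":0}])

```text
time_s: 6.08
ee_pos: [0.4633, 0.0802, -0.0144]
tcp_rot: [0.416, 3.102, 0.006]
ft_force: [-0.3, 0.2, 1.1]
opening: 0.0851
```

>>> servo_tool(rows=[{"travel":[0,0,-0.004],"twist":0},{"travel":[0,0,0],"twist":0}])

```text
time_s: 6.32
ee_pos: [0.4634, 0.0802, -0.0185]
tcp_rot: [0.416, 3.101, 0.006]
ft_force: [0.3, -0.7, 0.4]
opening: 0.0853
```

>>> servo_tool(rows=[{"travel":[0,0,-0.003],"twist":0},{"travel":[0,0,0],"twist":0}])

```text
time_s: 6.58
ee_pos: [0.4634, 0.0802, -0.0218]
tcp_rot: [0.416, 3.101, 0.006]
ft_force: [0.9, 0.1, 0.7]
opening: 0.0855
```

>>> servo_tool(rows=[{"travel":[0,0,-0.003],"twist":0},{"travel":[0,0,0],"twist":0}])

```text
time_s: 6.82
ee_pos: [0.4634, 0.0802, -0.0249]
tcp_rot: [0.416, 3.101, 0.006]
ft_force: [-0.5, -0.5, -1.0]
opening: 0.0855
```

>>> servo_tool(rows=[{"travel":[0,0,-0.003],"twist":0},{"travel":[0,0,0],"twist":0}])

```text
time_s: 7.08
ee_pos: [0.4634, 0.0802, -0.0281]
tcp_rot: [0.416, 3.101, 0.006]
ft_force: [0.1, 0.5, 0.0]
opening: 0.0858
```

```bash
python3 -c "
from h import *
s=st(); im=grab('wrist','w5'); d=grab('side','d5')
cv2.imwrite('pics/c5.png',cv2.resize(np.hstack([im['pixels'],cv2.resize(d['pixels'][150:270,150:310],(512,384),interpolation=2)]),(800,300))[:,:,::-1])"
```

```text
t 7.08 tcp [ 0.4634  0.0802 -0.0281] jaw [0.264 0.965 0.005] z [ 0.013  0.002 -1.   ] open 0.0858 F [0.1 0.5 0. ] q1,q6 [ 0.15 -1.16]
```

View pics/c5.png

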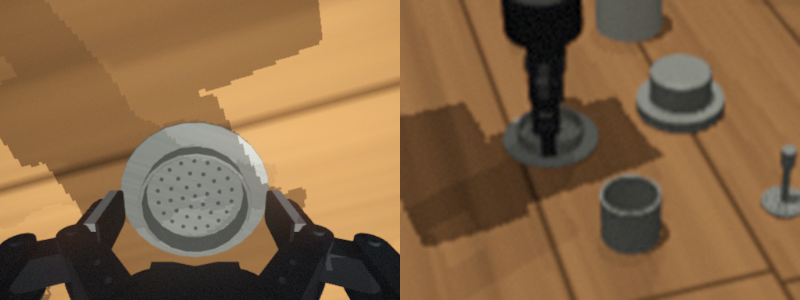

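>>> servo_tool(rows=[{"travel":[-0.001,0,-0.003],"twist":0},{"travel":[0,0,0],"twist":0}])

```text
time_s: 7.42
ee_pos: [0.4626, 0.0802, -0.0311]
tcp_rot: [0.416, 3.101, 0.006]
ft_force: [-0.5, 0.5, 0.9]
opening: 0.0856
```

>>> servo_tool(rows=[{"travel":[0,0,-0.003],"twist":0},{"travel":[0,0,0],"twist":0}])

```text
time_s: 7.68
ee_pos: [0.4626, 0.0802, -0.0343]
tcp_rot: [0.416, 3.101, 0.006]
ft_force: [-0.1, 0.1, 0.1]
opening: 0.0854
```

>>> servo_tool(rows=[{"travel":[0,0,0],"twist":0},{"travel":[0,0,0],"twist":0},{"travel":[0,0,0],"twist":0},{"travel":[0,0,0],"twist":0}], hand=1)

```text
time_s: 8.18
ee_pos: [0.4639, 0.0799, -0.0299]
tcp_rot: [0.414, 3.098, 0.006]
ft_force: [0.3, -0.0, -1.1]
opening: 0.064
```

```bash
python3 -c "
from h import *
s=st()"
```

```text
t 8.18 tcp [ 0.4639  0.0799 -0.0299] jaw [0.263 0.965 0.006] z [ 0.017  0.002 -1.   ] open 0.064 F [ 0.3 -0.  -1.1] q1,q6 [ 0.15 -1.16]
```

>>> servo_tool(rows=[{"travel":[0,0,0.01],"twist":0},{"travel":[0,0,0.02],"twist":0},{"travel":[0,0,0.03],"twist":0},{"travel":[0,0,0.03],"twist":0},{"travel":[0,0,0.03],"twist":0},{"travel":[0.01,0.014,0.01],"twist":0},{"travel":[0.02,0.027,0],"twist":0},{"travel":[0.02,0.027,0],"twist":0},{"travel":[0.02,0.027,0],"twist":0},{"travel":[0.01,0.014,0],"twist":0},{"travel":[0,0,0],"twist":0},{"travel":[0,0,0],"twist":0}])

```text
time_s: 9.68
ee_pos: [0.5426, 0.1902, 0.1066]
tcp_rot: [0.416, 3.101, 0.002]
ft_force: [-0.7, 0.6, -0.6]
opening: 0.0643
```

```bash
python3 -c "
from h import *
s=st(); im=grab('wrist','w6')"
```

```text
t 9.68 tcp [0.5426 0.1902 0.1066] jaw [0.264 0.965 0.003] z [ 0.013 -0.    -1.   ] open 0.0643 F [-0.7  0.6 -0.6] q1,q6 [ 0.32 -0.98]
```

View pics/w6.png

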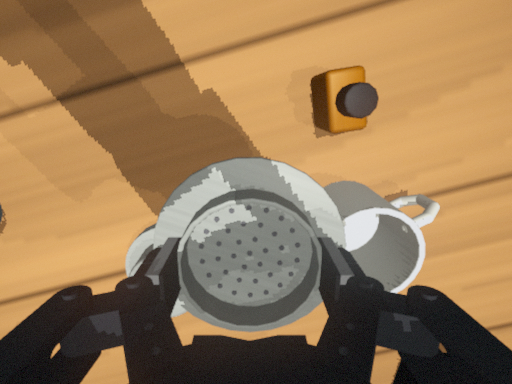

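```bash
python3 -c "
from h import *
im=load('w6');print('plate held',onz(im,249.5,243.5,.1436), [onz(im,u,243.5,.1436) for u in (153,346)])
th=np.linspace(0,2*np.pi,200)
def ext(im,c,r):
  P=np.array([proj(im,np.add(c,[r*np.cos(a),r*np.sin(a),0])) for a in th]); return P.min(0).round(1),P.max(0).round(1)
for f in ('s0','d0','w1','w6'): print(f,ext(load(f),[.605,.2695,.078],.039),ext(load(f),[.605,.2695,.0],.039))
for f,(x,y,w,h) in dict(s0=(350,172,60,60),d0=(220,122,45,50)).items():
  i=load(f)['pixels'][y:y+h,x:x+w]; cv2.imwrite('pics/mug_%s.png'%f,cv2.resize(i,(400,400*h//w),interpolation=2)[:,:,::-1])
a=cv2.imread('pics/mug_s0.png');b=cv2.imread('pics/mug_d0.png');cv2.imwrite('pics/mug.png',np.hstack([a,cv2.resize(b,(400,400))]))
"
```

```text
plate held [0.53849596 0.19073923 0.1436    ] [array([0.52575611, 0.14442072, 0.1436    ]), array([0.55126736, 0.2371724 , 0.1436    ])]
s0 (array([362.8, 179.9]), array([398.4, 202.9])) (array([357.1, 204.8]), array([390.9, 228.1]))
d0 (array([227.9, 129.1]), array([255.5, 142.5])) (array([228.4, 152.4]), array([255.1, 166.5]))
w1 (array([400.8, 243.6]), array([473.5, 306.8])) (array([373.2, 217.2]), array([432.2, 270.4]))
w6 (array([321.9, 207.2]), array([427. , 300.9])) (array([303.7, 179.6]), array([382.6, 253. ]))
```

View pics/mug.png

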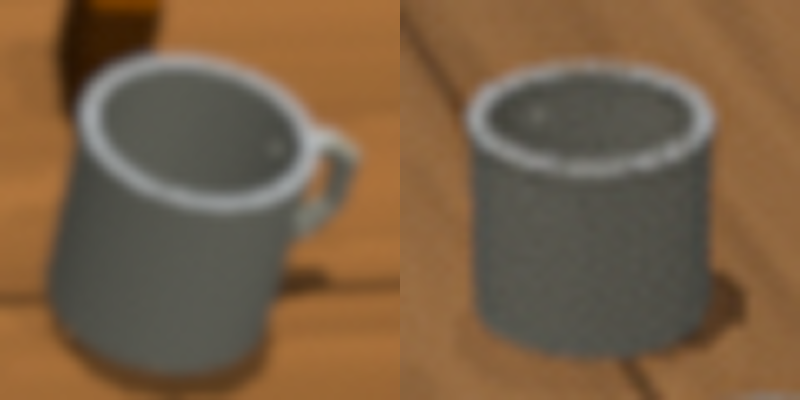

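>>> servo_tool(rows=[{"travel":[0.012,0.015,0],"twist":0},{"travel":[0.02,0.024,0],"twist":0},{"travel":[0.018,0.021,0],"twist":0},{"travel":[0.008,0.009,0],"twist":0},{"travel":[0,0,0],"twist":0},{"travel":[0,0,0],"twist":0}])

```text
time_s: 10.48
ee_pos: [0.6025, 0.2605, 0.107]
tcp_rot: [0.422, 3.101, 0.002]
ft_force: [0.6, 0.2, -0.5]
opening: 0.0637
```

>>> servo_tool(rows=[{"travel":[0.0045,0.0065,-0.015],"twist":0},{"travel":[0,0,-0.015],"twist":0},{"travel":[0,0,-0.01],"twist":0},{"travel":[0,0,0],"twist":0},{"travel":[0,0,0],"twist":0}])

```text
time_s: 11.1
ee_pos: [0.6054, 0.2655, 0.0632]
tcp_rot: [0.424, 3.104, -0.001]
ft_force: [-0.3, 0.1, -0.3]
opening: 0.064
```

```bash
python3 -c "
from h import *
s=st(); im=grab('wrist','w7'); d=grab('side','d7'); e=grab('scene','s7')
R=lambda i,x,y:cv2.resize(i['pixels'][y:y+75,x:x+100],(400,300),interpolation=2)
cv2.imwrite('pics/c7.png',np.vstack([np.hstack([R(d,190,90),R(e,330,150)]),np.hstack([cv2.resize(im['pixels'],(400,300)),R(im,0,0)])])[:,:,::-1])"
```

```text
t 11.1 tcp [0.6054 0.2655 0.0632] jaw [0.268 0.963 0.   ] z [ 0.009 -0.002 -1.   ] open 0.064 F [-0.3  0.1 -0.3] q1,q6 [ 0.4 -0.9]
```

View pics/c7.png

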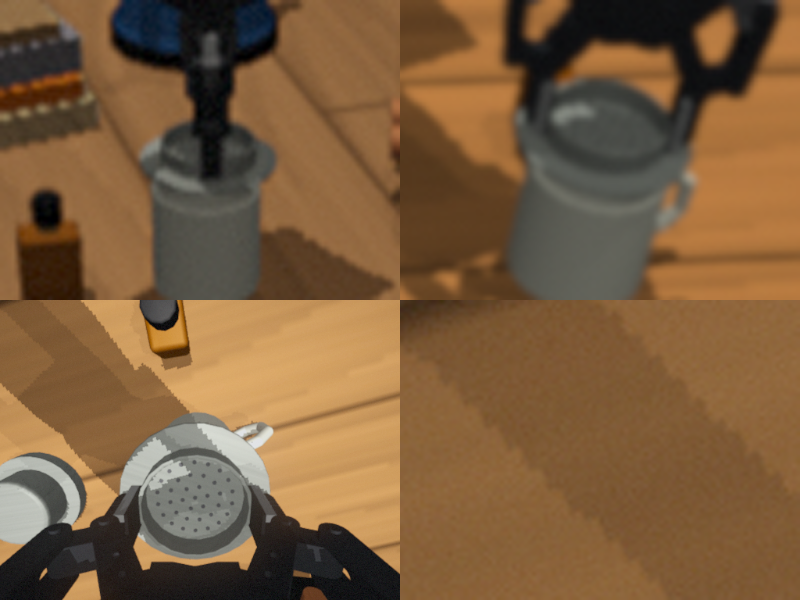

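>>> servo_tool(rows=[{"travel":[0.0005,0.001,-0.005],"twist":0},{"travel":[0,0,-0.004],"twist":0},{"travel":[0,0,-0.003],"twist":0},{"travel":[0,0,0],"twist":0}])

```text
time_s: 11.75
ee_pos: [0.6064, 0.2669, 0.0515]
tcp_rot: [0.424, 3.102, 0.0]
ft_force: [-0.3, -0.0, -0.6]
opening: 0.0642
```

>>> servo_tool(rows=[{"travel":[0,0,-0.003],"twist":0},{"travel":[0,0,0],"twist":0}])

```text
time_s: 12.0
ee_pos: [0.6064, 0.2669, 0.0482]
tcp_rot: [0.424, 3.102, 0.0]
ft_force: [-0.1, 0.2, 0.2]
opening: 0.0638
```

>>> servo_tool(rows=[{"travel":[0,0,-0.002],"twist":0},{"travel":[0,0,0],"twist":0}])

```text
time_s: 12.25
ee_pos: [0.6065, 0.267, 0.0462]
tcp_rot: [0.424, 3.102, 0.001]
ft_force: [0.7, 0.3, 0.1]
opening: 0.0642
```

>>> servo_tool(rows=[{"travel":[0,0,-0.002],"twist":0},{"travel":[0,0,0],"twist":0}])

```text
time_s: 12.5
ee_pos: [0.6065, 0.267, 0.0441]
tcp_rot: [0.424, 3.102, 0.001]
ft_force: [-0.1, -0.3, -0.1]
opening: 0.0638
```

>>> servo_tool(rows=[{"travel":[0,0,-0.002],"twist":0},{"travel":[0,0,0],"twist":0}])

```text
time_s: 12.75
ee_pos: [0.6071, 0.2672, 0.0438]
tcp_rot: [0.423, 3.1, 0.002]
ft_force: [-0.3, 0.2, -1.2]
opening: 0.0638
```

>>> servo_tool(rows=[{"travel":[0,0,-0.002],"twist":0},{"travel":[0,0,0],"twist":0}])

```text
time_s: 13.0
ee_pos: [0.6075, 0.2673, 0.0438]
tcp_rot: [0.423, 3.099, 0.003]
ft_force: [-0.3, -0.3, -1.2]
opening: 0.0636
```

>>> servo_tool(rows=[{"travel":[0,0,-0.002],"twist":0},{"travel":[0,0,0],"twist":0}])

```text
time_s: 13.25
ee_pos: [0.6077, 0.2674, 0.0437]
tcp_rot: [0.423, 3.098, 0.003]
ft_force: [-0.1, 0.5, -1.1]
opening: 0.064
```

>>> servo_tool(rows=[{"travel":[0,0,0],"twist":0},{"travel":[0,0,0],"twist":0},{"travel":[0,0,0],"twist":0},{"travel":[0,0,0.01],"twist":0},{"travel":[0,0,0.03],"twist":0},{"travel":[0,0,0.04],"twist":0},{"travel":[0,0,0.04],"twist":0},{"travel":[0,0,0],"twist":0}], hand=-1)

```text
time_s: 14.25
ee_pos: [0.6074, 0.2672, 0.1679]
tcp_rot: [0.423, 3.098, 0.003]
ft_force: [0.2, -0.5, -0.6]
opening: 0.0857
```

```bash
python3 -c "
from h import *
s=st(); im=grab('wrist','w8'); grab('scene','s8'); grab('side','d8')"
```

```text
t 14.25 tcp [0.6074 0.2672 0.1679] jaw [0.268 0.963 0.004] z [ 0.015  0.    -1.   ] open 0.0857 F [ 0.2 -0.5 -0.6] q1,q6 [ 0.4 -0.9]
```

>>> servo_tool(rows=[{"travel":[-0.013,-0.036,0],"twist":0},{"travel":[-0.013,-0.036,0],"twist":0},{"travel":[-0.013,-0.036,0],"twist":0},{"travel":[-0.013,-0.036,0],"twist":0},{"travel":[-0.013,-0.036,0],"twist":0},{"travel":[-0.013,-0.036,0],"twist":0},{"travel":[-0.013,-0.036,0],"twist":0},{"travel":[-0.013,-0.036,0],"twist":0},{"travel":[-0.013,-0.036,0],"twist":0},{"travel":[0,0,0],"twist":0},{"travel":[0,0,0],"twist":0}])

```text
time_s: 15.78
ee_pos: [0.4722, -0.0673, 0.1445]
tcp_rot: [-0.419, -3.086, 0.016]
ft_force: [-0.5, 0.4, 0.1]
opening: 0.0855
```

```bash
python3 -c "
from h import *
s=st(); im=grab('wrist','w9')
a=load('w8')
cv2.imwrite('pics/c9.png',np.hstack([cv2.resize(a['pixels'],(400,300)),cv2.resize(im['pixels'],(400,300))])[:,:,::-1])"
```

```text
t 15.78 tcp [ 0.4722 -0.0673  0.1445] jaw [ 0.266  0.964 -0.014] z [-0.029 -0.007 -1.   ] open 0.0855 F [-0.5  0.4  0.1] q1,q6 [-0.16 -1.45]
```

View pics/c9.png

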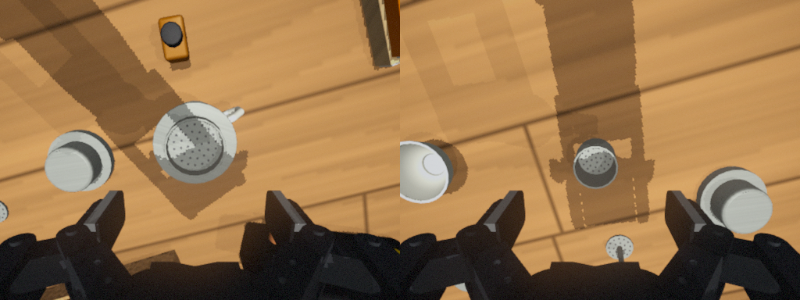

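```bash
cat >> h.py <<'E'
th=np.linspace(0,2*np.pi,200)
def ext(im,c,r):
  P=np.array([proj(im,np.add(c,[r*np.cos(a),r*np.sin(a),0])) for a in th]); return np.r_[P.min(0),P.max(0)].round(1)
def comp(im,uv,rad=30,S=75):
  h=cv2.cvtColor(im['pixels'],cv2.COLOR_RGB2HSV); m=((h[...,1]<S)&(h[...,2]>45)).astype('uint8')
  n,l,s,c=cv2.connectedComponentsWithStats(m,connectivity=4)
  out=[(i,s[i],c[i].round(1)) for i in range(1,n) if s[i,4]>60 and np.hypot(*(c[i]-uv))<rad]
  for o in out: print(' comp',o[1],'R,B',o[1][0]+o[1][2],o[1][1]+o[1][3],o[2])
  return l,out
E
python3 -c "
from h import *
a=load('w8');comp(a,(250,182),40); print(ext(a,[.6045,.267,.081],.048))
b=load('w9');comp(b,(250,208),40); print(ext(b,[.487,-.063,.048],.0275),ext(b,[.487,-.063,.0],.0275))
comp(b,(282,318),60);print('press disc',ext(b,[.6465,-.079,.002],.0215))
"
```

```text
comp [ 195  129  118  106 9190] R,B 313 235 [250.8 180.9]
[194.2 126.6 302.4 231.3]
 comp [ 221  177   58   65 2906] R,B 279 242 [249.9 209.8]
[230.5 170.7 289.3 227.2] [233.7 162.3 284.3 211.4]
 comp [263 301  36  36 894] R,B 299 337 [280.7 316.6]
press disc [262.5 298.8 298.  329.4]
```

>>> servo_tool(rows=[{"travel":[0.008,-0.003,-0.015],"twist":0},{"travel":[0.008,-0.003,-0.02],"twist":0},{"travel":[0.008,-0.003,-0.02],"twist":0},{"travel":[0,0,-0.015],"twist":0},{"travel":[0,0,-0.01],"twist":0},{"travel":[0,0,0],"twist":0},{"travel":[0,0,0],"twist":0}])

```text
time_s: 16.7
ee_pos: [0.4997, -0.0723, 0.0568]
tcp_rot: [-0.406, -3.085, 0.016]
ft_force: [-0.0, 0.1, -0.5]
opening: 0.0853
```

```bash
python3 -c "
from h import *
s=st(); b=grab('wrist','w10')
comp(b,proj(b,[.498,-.0765,.03]),50); print(ext(b,[.498,-.0765,.048],.0275),ext(b,[.498,-.0765,.0],.0275))
"
```

```text
t 16.7 tcp [ 0.4997 -0.0723  0.0568] jaw [ 0.258  0.966 -0.014] z [-0.031 -0.006 -1.   ] open 0.0853 F [-0.   0.1 -0.5] q1,q6 [-0.16 -1.46]
 comp [ 202  165   85   92 6004] R,B 287 257 [244.8 211.6]
[200.9 175.2 286.  255.9] [210.9 162.9 279.8 229.4]
```

>>> servo_tool(rows=[{"travel":[-0.002,-0.004,-0.012],"twist":0},{"travel":[0,0,-0.015],"twist":0},{"travel":[0,0,-0.015],"twist":0},{"travel":[0,0,-0.012],"twist":0},{"travel":[0,0,-0.008],"twist":0},{"travel":[0,0,0],"twist":0},{"travel":[0,0,0],"twist":0}])

```text
time_s: 17.62
ee_pos: [0.4982, -0.0777, -0.0069]
tcp_rot: [-0.407, -3.09, 0.017]
ft_force: [0.1, 0.8, -0.9]
opening: 0.0847
```

>>> servo_tool(rows=[{"travel":[-0.0005,0.001,-0.005],"twist":0},{"travel":[0,0,0],"twist":0}])

```text
time_s: 17.88
ee_pos: [0.4982, -0.0767, -0.0116]
tcp_rot: [-0.407, -3.091, 0.017]
ft_force: [0.5, -0.9, 0.2]
opening: 0.0853
```

>>> servo_tool(rows=[{"travel":[0,0,0],"twist":0},{"travel":[0,0,0],"twist":0},{"travel":[0,0,0],"twist":0},{"travel":[0,0,0],"twist":0},{"travel":[0,0,0],"twist":0}], hand=1)

```text
time_s: 18.5
ee_pos: [0.4986, -0.0768, -0.0108]
tcp_rot: [-0.407, -3.092, 0.017]
ft_force: [-0.5, -0.1, 1.1]
opening: 0.053
```

```bash
python3 -c "
from h import *
s=st()"
```

```text
t 18.5 tcp [ 0.4986 -0.0768 -0.0108] jaw [ 0.259  0.966 -0.014] z [-0.024 -0.008 -1.   ] open 0.053 F [-0.5 -0.1  1.1] q1,q6 [-0.17 -1.46]
```

>>> servo_tool(rows=[{"travel":[0,0,0.01],"twist":0},{"travel":[0,0,0.02],"twist":0},{"travel":[0,0,0.03],"twist":0},{"travel":[0,0,0.03],"twist":0},{"travel":[0,0,0.03],"twist":0},{"travel":[0,0,0.02],"twist":0},{"travel":[0.004,0.012,0],"twist":0},{"travel":[0.008,0.025,0],"twist":0},{"travel":[0.008,0.025,0],"twist":0},{"travel":[0.008,0.025,0],"twist":0},{"travel":[0.008,0.025,0],"twist":0},{"travel":[0.008,0.025,0],"twist":0}])

```text
time_s: 20.0
ee_pos: [0.5398, 0.0672, 0.1321]
tcp_rot: [-0.411, -3.085, 0.016]
ft_force: [0.4, 0.4, -0.3]
opening: 0.053
```

>>> servo_tool(rows=[{"travel":[0.008,0.025,0],"twist":0},{"travel":[0.008,0.025,0],"twist":0},{"travel":[0.008,0.025,0],"twist":0},{"travel":[0.008,0.025,0],"twist":0},{"travel":[0.008,0.025,0],"twist":0},{"travel":[0.008,0.025,0],"twist":0},{"travel":[0,0,0],"twist":0},{"travel":[0,0,0],"twist":0}])

```text
time_s: 21.0
ee_pos: [0.5823, 0.229, 0.1215]
tcp_rot: [-0.4, -3.07, 0.024]
ft_force: [0.8, 0.0, -1.5]
opening: 0.0533
```

```bash
python3 -c "
from h import *
s=st()"
```

```text
t 21.0 tcp [0.5823 0.229  0.1215] jaw [ 0.256  0.967 -0.022] z [-0.047 -0.01  -0.999] open 0.0533 F [ 0.8  0.  -1.5] q1,q6 [ 0.35 -0.96]
```

>>> servo_tool(rows=[{"travel":[0.008,0.012,0],"twist":0},{"travel":[0.008,0.012,0],"twist":0},{"travel":[0.006,0.01,0],"twist":0},{"travel":[0,0,0],"twist":0},{"travel":[0,0,0],"twist":0}])

```text
time_s: 21.62
ee_pos: [0.6058, 0.2641, 0.1211]
tcp_rot: [-0.402, -3.069, 0.025]
ft_force: [0.2, 0.9, -0.9]
opening: 0.0527
```

```bash
python3 -c "
from h import *
s=st(); b=grab('wrist','w11'); p=s['ee_pos']
comp(b,proj(b,p+[0,0,.03]),80)
comp(b,proj(b,p+[0,0,.03]),80,45)
print('rim pred',ext(b,p+[.0013,.0003,.059],.0275)); print('plate',ext(b,[.607,.267,.081],.048),'collar',ext(b,[.607,.267,.096],.0335))
"
```

```text
t 21.62 tcp [0.6058 0.2641 0.1211] jaw [ 0.257  0.966 -0.022] z [-0.048 -0.01  -0.999] open 0.0527 F [ 0.2  0.9 -0.9] q1,q6 [ 0.39 -0.92]
 comp [   80   142   258   199 24120] R,B 338 341 [241.1 240.4]
 comp [  186   142   151   184 20649] R,B 337 326 [255.4 232.4]
 comp [162 236  29  46 543] R,B 191 282 [175.2 257.9]
rim pred [185.6 209.7 313.2 326. ]
plate [191.3 140.2 320.  264.1] collar [207.5 163.6 303.5 255.4]
```

>>> servo_tool(rows=[{"travel":[0.002,0.003,-0.01],"twist":0},{"travel":[0,0,-0.012],"twist":0},{"travel":[0,0,-0.008],"twist":0},{"travel":[0,0,0],"twist":0},{"travel":[0,0,0],"twist":0}])

```text
time_s: 22.3
ee_pos: [0.6069, 0.2662, 0.0883]
tcp_rot: [-0.403, -3.067, 0.027]
ft_force: [0.9, 0.4, -0.5]
opening: 0.0532
```

```bash
python3 -c "
from h import *
s=st(); im=grab('wrist','w12'); d=grab('side','d12'); e=grab('scene','s12')
R=lambda i,x,y:cv2.resize(i['pixels'][y:y+75,x:x+100],(400,300),interpolation=2)
cv2.imwrite('pics/c12.png',np.hstack([R(d,190,80),R(e,330,140)])[:,:,::-1])"
```

```text
t 22.3 tcp [0.6069 0.2662 0.0883] jaw [ 0.258  0.966 -0.023] z [-0.05  -0.011 -0.999] open 0.0532 F [ 0.9  0.4 -0.5] q1,q6 [ 0.39 -0.92]
```

View pics/c12.png

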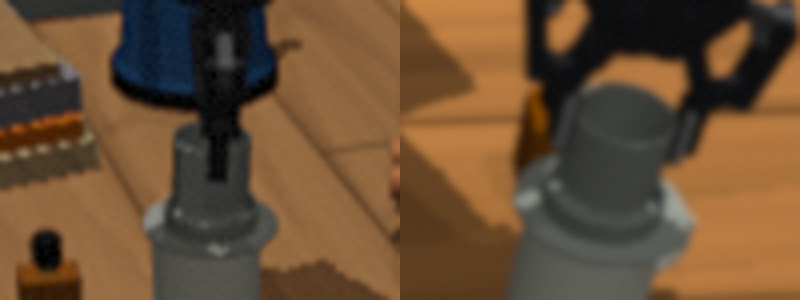

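>>> servo_tool(rows=[{"travel":[0.0005,0.0005,-0.004],"twist":0},{"travel":[0,0,-0.004],"twist":0},{"travel":[0,0,0],"twist":0}])

```text
time_s: 22.82
ee_pos: [0.6078, 0.267, 0.0805]
tcp_rot: [-0.403, -3.068, 0.026]
ft_force: [-0.5, 0.0, -1.5]
opening: 0.0532
```

>>> servo_tool(rows=[{"travel":[0,0,-0.003],"twist":0},{"travel":[0,0,-0.003],"twist":0},{"travel":[0,0,0],"twist":0}])

```text
time_s: 23.2
ee_pos: [0.6078, 0.2669, 0.074]
tcp_rot: [-0.404, -3.068, 0.026]
ft_force: [0.5, 0.2, -0.5]
opening: 0.0529
```

>>> servo_tool(rows=[{"travel":[0,0,-0.002],"twist":0},{"travel":[0,0,-0.002],"twist":0},{"travel":[0,0,0],"twist":0}])

```text
time_s: 23.58
ee_pos: [0.6079, 0.2671, 0.0708]
tcp_rot: [-0.403, -3.069, 0.025]
ft_force: [-0.6, 0.0, 0.7]
opening: 0.0528
```

>>> servo_tool(rows=[{"travel":[0,0,-0.002],"twist":0},{"travel":[0,0,-0.001],"twist":0},{"travel":[0,0,0],"twist":0}])

```text
time_s: 23.95
ee_pos: [0.6084, 0.2672, 0.0709]
tcp_rot: [-0.404, -3.071, 0.023]
ft_force: [0.6, 0.1, -0.8]
opening: 0.0532
```

>>> servo_tool(rows=[{"travel":[0,0,0],"twist":0},{"travel":[0,0,0],"twist":0},{"travel":[0,0,0],"twist":0},{"travel":[0,0,0.01],"twist":0},{"travel":[0,0,0.03],"twist":0},{"travel":[0,0,0.04],"twist":0},{"travel":[0,0,0.04],"twist":0},{"travel":[0,0,0],"twist":0}], hand=-1)

```text
time_s: 24.95
ee_pos: [0.6085, 0.2674, 0.1956]
tcp_rot: [-0.404, -3.072, 0.021]
ft_force: [0.1, -0.0, 0.0]
opening: 0.0851
```

```bash
python3 -c "
from h import *
s=st(); b=grab('wrist','w13');grab('side','d13'); grab('scene','s13')
comp(b,proj(b,[.607,.267,.11]),60,60);comp(b,proj(b,[.607,.267,.11]),60,45)
print('rim pred',ext(b,[.608,.267,.129],.0275),'in',ext(b,[.608,.267,.129],.025)); print('plate',ext(b,[.608,.267,.081],.048))
"
```

```text
t 24.95 tcp [0.6085 0.2674 0.1956] jaw [ 0.258  0.966 -0.019] z [-0.044 -0.008 -0.999] open 0.0851 F [ 0.1 -0.   0. ] q1,q6 [ 0.39 -0.92]
 comp [ 202  134  108   95 7522] R,B 310 229 [252.7 179.9]
 comp [ 203  134  107   95 7462] R,B 310 229 [252.7 179.9]
rim pred [217.7 162.2 284.  226.4] in [220.7 165.3 281.  223.6]
plate [202.8 133.3 300.4 228.9]
```

```bash
python3 -c "
from h import *
for f in ('s13','d13'):
  im=load(f); print(f,'rim',ext(im,[.608,.267,.129],.0275),'low',ext(im,[.608,.267,.096],.0275))
  h=cv2.cvtColor(im['pixels'],cv2.COLOR_RGB2HSV); m=(h[...,1]<100)
  c=proj(im,[.608,.267,.11]); y0=int(ext(im,[.608,.267,.129],.0275)[1])
  for y in range(y0-3,y0+24,2):
    r=np.where(m[y,int(c[0])-32:int(c[0])+32])[0]+int(c[0])-32
    # run containing the center
    x=int(c[0]);
    if not m[y,x]: print(y,'-');continue
    a=x
    while m[y,a-1]:a-=1
    e=x
    while m[y,e+1]:e+=1
    print(y,a,e+1,(a+e+1)/2)
"
```

```text
s13 rim [371.6 166.2 397.6 182.3] low [368.8 177.9 394.2 194.1]
163 -
165 -
167 -
169 374 392 383.0
171 373 394 383.5
173 372 396 384.0
175 371 398 384.5
177 371 397 384.0
179 365 397 381.0
181 361 396 378.5
183 360 396 378.0
185 359 397 378.0
187 358 399 378.5
189 358 401 379.5
d13 rim [233.  115.  253.  124.1] low [233.1 125.6 252.8 134.9]
112 -
114 -
116 237 248 242.5
118 233 252 242.5
120 233 253 243.0
122 234 253 243.5
124 234 252 243.0
126 234 252 243.0
128 232 253 242.5
130 229 255 242.0
132 227 258 242.5
134 226 259 242.5
136 225 260 242.5
138 226 259 242.5
```

>>> servo_tool(rows=[{"travel":[0.002,-0.015,0],"twist":0},{"travel":[0.003,-0.03,0],"twist":0},{"travel":[0.003,-0.03,0],"twist":0},{"travel":[0.003,-0.03,0],"twist":0},{"travel":[0.003,-0.03,0],"twist":0},{"travel":[0.003,-0.03,0],"twist":0},{"travel":[0.003,-0.03,0],"twist":0},{"travel":[0.003,-0.03,0],"twist":0},{"travel":[0.003,-0.03,0],"twist":0},{"travel":[0.003,-0.03,0],"twist":0},{"travel":[0,-0.015,0],"twist":0},{"travel":[0,0,0],"twist":0}])

```text
time_s: 26.6
ee_pos: [0.6262, -0.0547, 0.1741]
tcp_rot: [-0.405, -3.033, 0.047]
ft_force: [-0.6, 0.9, 0.3]
opening: 0.0855
```

```bash
python3 -c "
from h import *
s=st(); b=grab('wrist','w14')
comp(b,proj(b,[.6485,-.079,.03]),80,75)
print('disc',ext(b,[.6485,-.079,.002],.0215),'knob',ext(b,[.6485,-.079,.065],.007),ext(b,[.6485,-.079,.045],.007))
"
```

```text
t 26.6 tcp [ 0.6262 -0.0547  0.1741] jaw [ 0.261  0.965 -0.041] z [-0.084 -0.02  -0.996] open 0.0855 F [-0.6  0.9  0.3] q1,q6 [-0.09 -1.39]
 comp [ 223  184   36   38 1027] R,B 259 222 [240.3 201.6]
disc [222.8 183.5 258.8 218.5] knob [229.5 209.2 243.6 222.9] [231.4 204.3 244.7 217.1]
```

>>> servo_tool(rows=[{"travel":[0.012,0,0],"twist":0},{"travel":[0.012,0,0],"twist":0},{"travel":[0,0,0],"twist":0},{"travel":[0,0,0],"twist":0}])

```text
time_s: 27.15
ee_pos: [0.6525, -0.0507, 0.1739]
tcp_rot: [-0.398, -3.035, 0.046]
ft_force: [-0.3, 0.3, -0.8]
opening: 0.0856
```

>>> servo_tool(rows=[{"travel":[0,-0.012,0],"twist":0},{"travel":[0,-0.012,0],"twist":0},{"travel":[0,0,0],"twist":0},{"travel":[0,0,0],"twist":0}])

```text
time_s: 27.65
ee_pos: [0.6518, -0.077, 0.1741]
tcp_rot: [-0.399, -3.034, 0.046]
ft_force: [0.1, -0.0, -0.4]
opening: 0.0855
```

>>> servo_tool(rows=[{"travel":[0,0,0.03],"twist":0},{"travel":[0,0,0.03],"twist":0},{"travel":[0,0,0],"twist":0},{"travel":[0,0,0],"twist":0}])

```text
time_s: 28.15
ee_pos: [0.6506, -0.0766, 0.2338]
tcp_rot: [-0.398, -3.031, 0.045]
ft_force: [0.6, -0.3, -0.8]
opening: 0.0855
```

>>> servo_tool(rows=[{"travel":[0,0,-0.03],"twist":0},{"travel":[0,0,-0.03],"twist":0},{"travel":[0,0,0],"twist":0},{"travel":[0,0,0],"twist":0}])

```text
time_s: 28.65
ee_pos: [0.649, -0.076, 0.1692]
tcp_rot: [-0.397, -3.026, 0.045]
ft_force: [0.2, 0.7, 0.1]
opening: 0.0851
```

```bash
python3 -c "
from h import *
s=st()
for r in ([-0.405,-3.033,.047],[-.404,-3.07,.021],[-.402,-3.069,.025]): print(Ro.from_rotvec(r).as_matrix()[:,2])"
```

```text
t 28.65 tcp [ 0.649  -0.076   0.1692] jaw [ 0.256  0.966 -0.041] z [-0.092 -0.018 -0.996] open 0.0851 F [0.2 0.7 0.1] q1,q6 [-0.12 -1.42]
[-0.08455578 -0.01964309 -0.99622511]
[-0.0464206  -0.00756444 -0.99889334]
[-0.04796218 -0.00999973 -0.9987991 ]
```

>>> servo_tool(rows=[{"travel":[0.05,0,0],"twist":0},{"travel":[0.05,0,0],"twist":0},{"travel":[0,0,0],"twist":0},{"travel":[0,0,0],"twist":0}])

```text
time_s: 29.15
ee_pos: [0.7503, -0.076, 0.1715]
tcp_rot: [-0.397, -3.027, 0.045]
ft_force: [0.2, 0.2, 0.7]
opening: 0.0854
```

>>> servo_tool(rows=[{"travel":[-0.05,0,0],"twist":0},{"travel":[-0.05,0,0],"twist":0},{"travel":[0,0,0],"twist":0},{"travel":[0,0,0],"twist":0}])

```text
time_s: 29.65
ee_pos: [0.6439, -0.0759, 0.1732]
tcp_rot: [-0.398, -3.027, 0.045]
ft_force: [0.1, 0.1, 0.3]
opening: 0.0854
```

>>> servo_tool(rows=[{"travel":[0,0,0],"twist":10},{"travel":[0,0,0],"twist":-10},{"travel":[0,0,0],"twist":0},{"travel":[0,0,0],"twist":0}])

```text
time_s: 30.15
ee_pos: [0.648, -0.0762, 0.176]
tcp_rot: [-0.391, -3.036, 0.046]
ft_force: [0.2, 0.0, 0.7]
opening: 0.0855
```

```bash
python3 -c "
from h import *
s=st(); print(s['q'])"
```

```text
t 30.15 tcp [ 0.648  -0.0762  0.176 ] jaw [ 0.252  0.967 -0.04 ] z [-0.083 -0.019 -0.996] open 0.0855 F [0.2 0.  0.7] q1,q6 [-0.12 -1.43]
[-0.11894713  0.50254212  1.33525846 -0.02973579  1.38456257 -1.42704568]
```

>>> servo_tool(rows=[{"travel":[0,0,0],"twist":10},{"travel":[0,0,0],"twist":-10},{"travel":[0,0,0],"twist":10},{"travel":[0,0,0],"twist":-10},{"travel":[0,0,0],"twist":10},{"travel":[0,0,0],"twist":-10},{"travel":[0,0,0],"twist":10},{"travel":[0,0,0],"twist":-10},{"travel":[0,0,0],"twist":0},{"travel":[0,0,0],"twist":0}])

```text
time_s: 31.4
ee_pos: [0.6514, -0.0756, 0.1763]
tcp_rot: [-0.355, -3.043, 0.047]
ft_force: [-0.2, 0.1, -0.3]
opening: 0.0857
```

```bash
python3 -c "
from h import *
s=st()"
```

```text
t 31.4 tcp [ 0.6514 -0.0756  0.1763] jaw [ 0.229  0.973 -0.039] z [-0.08  -0.021 -0.997] open 0.0857 F [-0.2  0.1 -0.3] q1,q6 [-0.12 -1.45]
```

>>> servo_tool(rows=[{"travel":[-0.006,-0.0045,-0.015],"twist":0},{"travel":[0,0,-0.02],"twist":0},{"travel":[0,0,-0.02],"twist":0},{"travel":[0,0,-0.02],"twist":0},{"travel":[0,0,-0.015],"twist":0},{"travel":[0,0,0],"twist":0},{"travel":[0,0,0],"twist":0}])

```text
time_s: 32.28
ee_pos: [0.6467, -0.0798, 0.0853]
tcp_rot: [-0.334, -3.05, 0.047]
ft_force: [0.7, -0.4, -0.7]
opening: 0.0857
```

```bash
python3 -c "
from h import *
s=st(); b=grab('wrist','w15'); p=s['ee_pos'];M=Ro.from_rotvec(s['tcp_rot']).as_matrix()
comp(b,proj(b,[.6485,-.079,.03]),80,75)
c=[.6485,-.079]
print('disc',ext(b,c+[.002],.0215),'knob',ext(b,c+[.065],.007),ext(b,c+[.045],.007),'grasp',p-M[:,2]*.042)
"
```

```text
t 32.27 tcp [ 0.6467 -0.0798  0.0853] jaw [ 0.215  0.976 -0.039] z [-0.076 -0.023 -0.997] open 0.0857 F [ 0.7 -0.4 -0.7] q1,q6 [-0.12 -1.46]
 comp [ 231  171   48   54 1883] R,B 279 225 [254.5 196. ]
disc [230.7 171.3 279.2 218.6] knob [242.9 205.9 263.3 225.5] [244.4 199.  263.1 217.1] grasp [ 0.64987009 -0.07888825  0.12716093]
```

>>> servo_tool(rows=[{"travel":[-0.0015,0,-0.015],"twist":0},{"travel":[0,0,-0.016],"twist":0},{"travel":[0,0,-0.016],"twist":0},{"travel":[0,0,-0.012],"twist":0},{"travel":[0,0,-0.006],"twist":0},{"travel":[0,0,0],"twist":0},{"travel":[0,0,0],"twist":0}])

```text
time_s: 33.2
ee_pos: [0.6451, -0.0798, 0.016]
tcp_rot: [-0.334, -3.051, 0.047]
ft_force: [0.2, -1.0, -0.3]
opening: 0.0853
```

>>> servo_tool(rows=[{"travel":[0,0,0],"twist":0},{"travel":[0,0,0],"twist":0},{"travel":[0,0,0],"twist":0},{"travel":[0,0,0],"twist":0},{"travel":[0,0,0],"twist":0},{"travel":[0,0,0],"twist":0},{"travel":[0,0,0],"twist":0}], hand=1)

```text
time_s: 34.08
ee_pos: [0.6463, -0.0799, 0.0178]
tcp_rot: [-0.334, -3.054, 0.047]
ft_force: [0.7, 0.4, 0.0]
opening: 0.0111
```

```bash
python3 -c "
from h import *
s=st()"
```

```text
t 34.08 tcp [ 0.6463 -0.0799  0.0178] jaw [ 0.215  0.976 -0.038] z [-0.072 -0.023 -0.997] open 0.0111 F [0.7 0.4 0. ] q1,q6 [-0.12 -1.46]
```

>>> servo_tool(rows=[{"travel":[0,0,0.01],"twist":0},{"travel":[0,0,0.02],"twist":0},{"travel":[0,0,0.025],"twist":0},{"travel":[0,0,0.025],"twist":0},{"travel":[0,0,0.025],"twist":0},{"travel":[0,0,0.025],"twist":0},{"travel":[0,0,0.025],"twist":0},{"travel":[0,0,0.015],"twist":0},{"travel":[0,0,0],"twist":0}])

```text
time_s: 35.2
ee_pos: [0.6448, -0.0799, 0.1963]
tcp_rot: [-0.334, -3.054, 0.048]
ft_force: [-0.4, 0.9, -0.9]
opening: 0.011
```

>>> servo_tool(rows=[{"travel":[-0.001,0.008,0],"twist":0},{"travel":[-0.002,0.015,0],"twist":0},{"travel":[-0.002,0.015,0],"twist":0},{"travel":[-0.002,0.015,0],"twist":0},{"travel":[-0.002,0.015,0],"twist":0},{"travel":[-0.002,0.015,0],"twist":0},{"travel":[-0.002,0.015,0],"twist":0},{"travel":[-0.002,0.015,0],"twist":0},{"travel":[-0.002,0.015,0],"twist":0},{"travel":[-0.002,0.015,0],"twist":0},{"travel":[-0.002,0.015,0],"twist":0},{"travel":[-0.002,0.015,0],"twist":0}])

```text
time_s: 36.7
ee_pos: [0.6182, 0.1061, 0.1926]
tcp_rot: [-0.332, -3.047, 0.046]
ft_force: [0.5, -0.2, -0.4]
opening: 0.011
```

```bash
python3 -c "
from h import *
s=st()"
```

```text
t 36.7 tcp [0.6182 0.1061 0.1926] jaw [ 0.214  0.976 -0.038] z [-0.079 -0.022 -0.997] open 0.011 F [ 0.5 -0.2 -0.4] q1,q6 [ 0.16 -1.19]
```

>>> servo_tool(rows=[{"travel":[-0.001,0.015,0],"twist":0},{"travel":[-0.001,0.015,0],"twist":0},{"travel":[-0.001,0.015,0],"twist":0},{"travel":[-0.001,0.015,0],"twist":0},{"travel":[-0.001,0.015,0],"twist":0},{"travel":[-0.001,0.015,0],"twist":0},{"travel":[-0.001,0.015,0],"twist":0},{"travel":[-0.001,0.015,0],"twist":0},{"travel":[-0.001,0.012,0],"twist":0},{"travel":[0,0.008,0],"twist":0},{"travel":[0,0,0],"twist":0},{"travel":[0,0,0],"twist":0}])

```text
time_s: 38.2
ee_pos: [0.6085, 0.2569, 0.1923]
tcp_rot: [-0.331, -3.048, 0.048]
ft_force: [0.3, 0.2, -0.6]
opening: 0.0112
```

```bash
python3 -c "
from h import *
s=st()"
```

```text
t 38.2 tcp [0.6085 0.2569 0.1923] jaw [ 0.213  0.976 -0.039] z [-0.078 -0.023 -0.997] open 0.0112 F [ 0.3  0.2 -0.6] q1,q6 [ 0.38 -0.98]
```

>>> servo_tool(rows=[{"travel":[-0.0025,0.009,-0.01],"twist":0},{"travel":[0,0,-0.012],"twist":0},{"travel":[0,0,-0.01],"twist":0},{"travel":[0,0,0],"twist":0},{"travel":[0,0,0],"twist":0}])

```text
time_s: 38.83
ee_pos: [0.6054, 0.2651, 0.157]
tcp_rot: [-0.333, -3.046, 0.05]
ft_force: [0.6, -0.3, -1.3]
opening: 0.0115
```

```bash
python3 -c "
from h import *
s=st(); im=grab('wrist','w16'); d=grab('side','d16'); e=grab('scene','s16')
p=s['ee_pos'];
for f,i in (('w',im),('d',d),('s',e)): print(f,'rim',ext(i,[.608,.267,.129],.025),'disc',ext(i,p+[.0022,.0009,-.0158],.0215))
R=lambda i,x,y,w=80:cv2.resize(i['pixels'][y:y+w*3//4,x:x+w],(400,300),interpolation=2)
W=R(im,150,120,200)
cv2.imwrite('pics/c16.png',np.vstack([np.hstack([R(d,203,80),R(e,345,130)]),np.hstack([W,W*0])])[:,:,::-1])"
```

```text
t 38.83 tcp [0.6054 0.2651 0.157 ] jaw [ 0.214  0.976 -0.041] z [-0.08  -0.024 -0.996] open 0.0115 F [ 0.6 -0.3 -1.3] q1,q6 [ 0.39 -0.96]
w rim [220.1 178.8 290.5 246.7] disc [221.2 186.8 285.4 248.4]
d rim [233.9 115.4 252.1 123.7] disc [235.1 112.1 250.8 119.1]
s rim [372.7 166.9 396.4 181.6] disc [374.9 163.4 395.5 175.9]
```

View pics/c16.png

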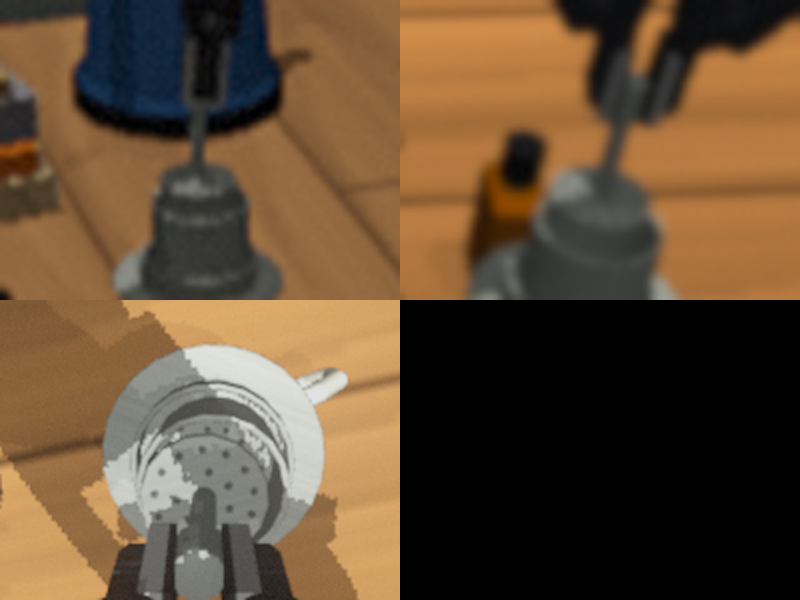

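>>> servo_tool(rows=[{"travel":[0.001,0.0015,-0.004],"twist":0},{"travel":[0,0,-0.004],"twist":0},{"travel":[0,0,0],"twist":0}])

```text
time_s: 39.35
ee_pos: [0.6068, 0.2669, 0.1494]
tcp_rot: [-0.333, -3.047, 0.048]
ft_force: [0.4, 0.2, -0.1]
opening: 0.0113
```

>>> servo_tool(rows=[{"travel":[0,0,-0.004],"twist":0},{"travel":[0,0,-0.004],"twist":0},{"travel":[0,0,0],"twist":0}])

```text
time_s: 39.72
ee_pos: [0.6067, 0.2668, 0.1407]
tcp_rot: [-0.333, -3.047, 0.048]
ft_force: [0.8, 1.2, -0.6]
opening: 0.0112
```

>>> servo_tool(rows=[{"travel":[0,0,-0.005],"twist":0},{"travel":[0,0,-0.005],"twist":0},{"travel":[0,0,0],"twist":0}])

```text
time_s: 40.1
ee_pos: [0.6067, 0.2668, 0.1298]
tcp_rot: [-0.333, -3.047, 0.049]
ft_force: [-0.8, 0.2, 0.3]
opening: 0.0111
```

>>> servo_tool(rows=[{"travel":[0,0,-0.005],"twist":0},{"travel":[0,0,-0.005],"twist":0},{"travel":[0,0,0],"twist":0}])

```text
time_s: 40.48
ee_pos: [0.6067, 0.2668, 0.1191]
tcp_rot: [-0.333, -3.047, 0.049]
ft_force: [0.3, 0.4, -0.2]
opening: 0.0111
```

Inside the chamber without contact; going on down.

>>> servo_tool(rows=[{"travel":[0,0,-0.005],"twist":0},{"travel":[0,0,-0.005],"twist":0},{"travel":[0,0,0],"twist":0}])

```text
time_s: 40.85
ee_pos: [0.6067, 0.2668, 0.1084]
tcp_rot: [-0.333, -3.047, 0.049]
ft_force: [0.4, -0.7, -0.1]
opening: 0.0111
```

>>> servo_tool(rows=[{"travel":[0,0,-0.003],"twist":0},{"travel":[0,0,-0.002],"twist":0},{"travel":[0,0,0],"twist":0}])

```text
time_s: 41.22
ee_pos: [0.6068, 0.2669, 0.1032]
tcp_rot: [-0.333, -3.047, 0.048]
ft_force: [-0.4, -0.4, -1.5]
opening: 0.011
```

>>> servo_tool(rows=[{"travel":[0,0,-0.002],"twist":0},{"travel":[0,0,-0.002],"twist":0},{"travel":[0,0,0],"twist":0}])

```text
time_s: 41.6
ee_pos: [0.6074, 0.267, 0.1023]
tcp_rot: [-0.333, -3.05, 0.046]
ft_force: [0.2, -0.3, -1.1]
opening: 0.0113
```

>>> servo_tool(rows=[{"travel":[0,0,0],"twist":0},{"travel":[0,0,0],"twist":0},{"travel":[0,0,0],"twist":0},{"travel":[0,0,0.01],"twist":0},{"travel":[0,0,0.02],"twist":0},{"travel":[0,0,0.03],"twist":0},{"travel":[0,0,0.03],"twist":0},{"travel":[0,0,0],"twist":0}], hand=-1)

```text
time_s: 42.6
ee_pos: [0.6075, 0.2671, 0.1965]
tcp_rot: [-0.333, -3.05, 0.046]
ft_force: [-0.5, 0.2, -1.7]
opening: 0.0853
```

```bash
python3 -c "
from h import *
s=st(); grab('wrist','w17'); e=grab('scene','s17'); d=grab('side','d17')
for i in (e,d):
  print('knob top',ext(i,[.608,.267,.149],.007),'at rim',ext(i,[.608,.267,.129],.007),'rim',ext(i,[.608,.267,.129],.0275))
  h=cv2.cvtColor(i['pixels'],cv2.COLOR_RGB2HSV); m=(h[...,1]<100)
  x=int(round(proj(i,[.608,.267,.149])[0])); y0=int(ext(i,[.608,.267,.149],.007)[1])
  for y in range(y0-4,y0+16,1):
    r=np.where(m[y,x-16:x+16])[0]+x-16; print((y,r.min(),r.max()+1) if len(r) else (y,),end=' ')
  print()
"
```

```text
t 42.6 tcp [0.6075 0.2671 0.1965] jaw [ 0.215  0.976 -0.037] z [-0.075 -0.022 -0.997] open 0.0853 F [-0.5  0.2 -1.7] q1,q6 [ 0.39 -0.96]
knob top [383.1 164.7 389.8 168.8] at rim [381.2 172.1 387.8 176.2] rim [371.6 166.2 397.6 182.3]
(160, np.int64(370), np.int64(373)) (161, np.int64(370), np.int64(372)) (162, np.int64(370), np.int64(372)) (163, np.int64(370), np.int64(371)) (164, np.int64(370), np.int64(371)) (165,) (166, np.int64(385), np.int64(387)) (167, np.int64(383), np.int64(389)) (168, np.int64(377), np.int64(390)) (169, np.int64(374), np.int64(392)) (170, np.int64(373), np.int64(393)) (171, np.int64(373), np.int64(394)) (172, np.int64(372), np.int64(395)) (173, np.int64(372), np.int64(396)) (174, np.int64(371), np.int64(397)) (175, np.int64(371), np.int64(397)) (176, np.int64(371), np.int64(398)) (177, np.int64(371), np.int64(397)) (178, np.int64(370), np.int64(397)) (179, np.int64(370), np.int64(397)) 
knob top [240.4 111.7 245.6 113.9] at rim [240.4 118.3 245.5 120.6] rim [233.  115.  253.  124.1]
(107,) (108,) (109,) (110,) (111,) (112, np.int64(243), np.int64(245)) (113, np.int64(241), np.int64(246)) (114, np.int64(241), np.int64(246)) (115, np.int64(241), np.int64(246)) (116, np.int64(237), np.int64(248)) (117, np.int64(234), np.int64(251)) (118, np.int64(233), np.int64(252)) (119, np.int64(233), np.int64(252)) (120, np.int64(233), np.int64(253)) (121, np.int64(234), np.int64(253)) (122, np.int64(234), np.int64(253)) (123, np.int64(234), np.int64(252)) (124, np.int64(234), np.int64(252)) (125, np.int64(234), np.int64(252)) (126, np.int64(234), np.int64(252))
```

>>> servo_tool(rows=[{"travel":[0,-0.008,0],"twist":0},{"travel":[0,-0.016,0],"twist":0},{"travel":[0,-0.018,0],"twist":0},{"travel":[0,-0.018,0],"twist":0},{"travel":[0,-0.018,0],"twist":0},{"travel":[0,-0.018,0],"twist":0},{"travel":[0,-0.018,0],"twist":0},{"travel":[0,-0.018,0],"twist":0},{"travel":[0,-0.018,0],"twist":0},{"travel":[0,-0.018,0],"twist":0},{"travel":[0,-0.018,0],"twist":0},{"travel":[0,-0.018,0],"twist":0}])

```text
time_s: 44.25
ee_pos: [0.6039, 0.0466, 0.189]
tcp_rot: [-0.333, -3.038, 0.057]
ft_force: [-0.5, 0.2, -0.5]
opening: 0.0854
```

>>> servo_tool(rows=[{"travel":[0,-0.018,0],"twist":0},{"travel":[0,-0.018,0],"twist":0},{"travel":[0,-0.018,0],"twist":0},{"travel":[0,-0.018,0],"twist":0},{"travel":[0,-0.018,0],"twist":0},{"travel":[0,-0.018,0],"twist":0},{"travel":[0,-0.018,0],"twist":0},{"travel":[0,-0.018,0],"twist":0},{"travel":[0,-0.018,0],"twist":0},{"travel":[0,-0.018,0],"twist":0},{"travel":[0,-0.01,0],"twist":0},{"travel":[0,0,0],"twist":0}])

```text
time_s: 45.75
ee_pos: [0.6038, -0.1584, 0.1888]
tcp_rot: [-0.336, -3.038, 0.057]
ft_force: [-0.1, 0.9, 0.1]
opening: 0.0852
```

```bash
python3 -c "
from h import *
s=st()"
```

```text
t 45.75 tcp [ 0.6038 -0.1584  0.1888] jaw [ 0.216  0.975 -0.046] z [-0.088 -0.027 -0.996] open 0.0852 F [-0.1  0.9  0.1] q1,q6 [-0.25 -1.59]
```

>>> servo_tool(rows=[{"travel":[0.001,-0.01,0],"twist":0},{"travel":[0.001,-0.018,0],"twist":0},{"travel":[0.001,-0.018,0],"twist":0},{"travel":[0.001,-0.018,0],"twist":0},{"travel":[0.001,-0.018,0],"twist":0},{"travel":[0.001,-0.018,0],"twist":0},{"travel":[0.001,-0.018,0],"twist":0},{"travel":[0.001,-0.015,-0.02],"twist":0},{"travel":[0,-0.01,-0.02],"twist":0},{"travel":[0,0,-0.02],"twist":0},{"travel":[0,0,0],"twist":0},{"travel":[0,0,0],"twist":0}])

```text
time_s: 47.25
ee_pos: [0.6109, -0.3125, 0.1221]
tcp_rot: [-0.335, -3.035, 0.054]
ft_force: [0.4, -0.4, 0.8]
opening: 0.0854
```

```bash
python3 -c "
from h import *
s=st(); b=grab('wrist','w18'); c=[.616,-.3035]
p=s['ee_pos'];M=Ro.from_rotvec(s['tcp_rot']).as_matrix();print('grasp',p-M[:,2]*.04)
comp(b,proj(b,c+[.015]),60)
print('brim',ext(b,c+[.0115],.034),ext(b,c+[0],.034),'crown top',ext(b,c+[.036],.024))
"
```

```text
t 47.25 tcp [ 0.6109 -0.3125  0.1221] jaw [ 0.216  0.975 -0.045] z [-0.091 -0.026 -0.996] open 0.0854 F [ 0.4 -0.4  0.8] q1,q6 [-0.46 -1.79]
grasp [ 0.61459002 -0.31150364  0.16188088]
 comp [ 230  160   70   69 3766] R,B 300 229 [264.8 194.1]
brim [230.3 157.2 300.2 225.7] [231.5 156.3 298.8 222.3] crown top [238.6 171.  292.2 223.3]
```

>>> servo_tool(rows=[{"travel":[0.0045,0.0075,-0.015],"twist":0},{"travel":[0,0,-0.02],"twist":0},{"travel":[0,0,-0.02],"twist":0},{"travel":[0,0,-0.02],"twist":0},{"travel":[0,0,-0.01],"twist":0},{"travel":[0,0,0],"twist":0},{"travel":[0,0,0],"twist":0}])

```text
time_s: 48.18
ee_pos: [0.6186, -0.3014, 0.0351]
tcp_rot: [-0.332, -3.041, 0.055]
ft_force: [-0.3, -0.7, 0.7]
opening: 0.0852
```

```bash
python3 -c "
from h import *
s=st(); b=grab('wrist','w19'); c=[.619,-.304]
p=s['ee_pos'];M=Ro.from_rotvec(s['tcp_rot']).as_matrix();print('grasp',p-M[:,2]*.04)
comp(b,proj(b,c+[.015]),60)
print('brim',ext(b,c+[.0115],.034),ext(b,c+[0],.034),'crown top',ext(b,c+[.036],.024))
"
```

```text
t 48.17 tcp [ 0.6186 -0.3014  0.0351] jaw [ 0.214  0.976 -0.045] z [-0.086 -0.027 -0.996] open 0.0852 F [-0.3 -0.7  0.7] q1,q6 [-0.44 -1.76]
grasp [ 0.6220483  -0.30028002  0.07491325]
 comp [ 199  164   98   96 7326] R,B 297 260 [247.5 211.4]
brim [199.6 165.  297.3 259.4] [202.7 163.1 295.6 253. ] crown top [207.5 186.3 285.3 260.9]
```

Cap confirmed at (0.619, −0.304). Centring and going down.

>>> servo_tool(rows=[{"travel":[-0.003,-0.0035,-0.012],"twist":0},{"travel":[0,0,-0.014],"twist":0},{"travel":[0,0,-0.012],"twist":0},{"travel":[0,0,-0.008],"twist":0},{"travel":[0,0,0],"twist":0},{"travel":[0,0,0],"twist":0}])

```text
time_s: 48.98
ee_pos: [0.6154, -0.3055, -0.0137]
tcp_rot: [-0.332, -3.041, 0.056]
ft_force: [0.3, 0.2, -0.9]
opening: 0.0856
```

>>> servo_tool(rows=[{"travel":[0,0,0],"twist":0},{"travel":[0,0,0],"twist":0},{"travel":[0,0,0],"twist":0},{"travel":[0,0,0],"twist":0},{"travel":[0,0,0],"twist":0},{"travel":[0,0,0],"twist":0}], hand=1)

```text
time_s: 49.72
ee_pos: [0.6165, -0.3058, -0.0121]
tcp_rot: [-0.333, -3.044, 0.057]
ft_force: [0.4, -0.5, -0.1]
opening: 0.046
```

```bash
python3 -c "
from h import *
s=st(); b=grab('wrist','w20'); 
p=s['ee_pos'];M=Ro.from_rotvec(s['tcp_rot']).as_matrix();print('grasp',p-M[:,2]*.04)
comp(b,proj(b,[.619,-.304,.015]),60)
c=[.619,-.304]
print('brim',ext(b,c+[.0115],.034),ext(b,c+[0],.034),'crown top',ext(b,c+[.036],.024))
"
```

```text
t 49.73 tcp [ 0.6165 -0.3058 -0.0121] jaw [ 0.214  0.976 -0.045] z [-0.082 -0.028 -0.996] open 0.046 F [ 0.4 -0.5 -0.1] q1,q6 [-0.45 -1.76]
grasp [ 0.61974305 -0.3046271   0.02775412]
 comp [  166   176   167   142 13439] R,B 333 318 [250.2 241.3]
brim [190.8 177.9 315.9 296.3] [195.4 174.5 312.5 286. ] crown top [199.8 208.6 303.  305. ]
```

>>> servo_tool(rows=[{"travel":[0,0,0.01],"twist":0},{"travel":[0,0,0.02],"twist":0},{"travel":[0,0,0.025],"twist":0},{"travel":[0,0,0.025],"twist":0},{"travel":[0,0,0.025],"twist":0},{"travel":[0,0,0.025],"twist":0},{"travel":[0,0,0.025],"twist":0},{"travel":[0,0,0.025],"twist":0},{"travel":[0,0,0.02],"twist":0},{"travel":[0,0,0],"twist":0},{"travel":[0,0.008,0],"twist":0},{"travel":[0,0.015,0],"twist":0}])

```text
time_s: 51.28
ee_pos: [0.6143, -0.2814, 0.1977]
tcp_rot: [-0.335, -3.044, 0.056]
ft_force: [0.6, 0.4, -0.7]
opening: 0.0463
```

>>> servo_tool(rows=[{"travel":[0,0.017,0],"twist":0},{"travel":[0,0.017,0],"twist":0},{"travel":[0,0.017,0],"twist":0},{"travel":[0,0.017,0],"twist":0},{"travel":[0,0.017,0],"twist":0},{"travel":[0,0.017,0],"twist":0},{"travel":[0,0.017,0],"twist":0},{"travel":[0,0.017,0],"twist":0},{"travel":[0,0.017,0],"twist":0},{"travel":[0,0.017,0],"twist":0},{"travel":[0,0.017,0],"twist":0},{"travel":[0,0.017,0],"twist":0}])

```text
time_s: 52.78
ee_pos: [0.6135, -0.0607, 0.1962]
tcp_rot: [-0.331, -3.042, 0.054]
ft_force: [-0.5, -0.2, -0.9]
opening: 0.0462
```

>>> servo_tool(rows=[{"travel":[0,0.017,0],"twist":0},{"travel":[0,0.017,0],"twist":0},{"travel":[0,0.017,0],"twist":0},{"travel":[0,0.017,0],"twist":0},{"travel":[0,0.017,0],"twist":0},{"travel":[0,0.017,0],"twist":0},{"travel":[0,0.017,0],"twist":0},{"travel":[0,0.017,0],"twist":0},{"travel":[0,0.017,0],"twist":0},{"travel":[0,0.017,0],"twist":0},{"travel":[0,0.01,0],"twist":0},{"travel":[0,0,0],"twist":0}])

```text
time_s: 54.28
ee_pos: [0.6135, 0.1335, 0.1959]
tcp_rot: [-0.329, -3.042, 0.054]
ft_force: [-0.5, -0.8, -0.3]
opening: 0.0461
```

```bash
python3 -c "
from h import *
s=st()"
```

```text
t 54.27 tcp [0.6135 0.1335 0.1959] jaw [ 0.212  0.976 -0.044] z [-0.084 -0.026 -0.996] open 0.0461 F [-0.5 -0.8 -0.3] q1,q6 [ 0.2  -1.15]
```

>>> servo_tool(rows=[{"travel":[-0.001,0.01,0],"twist":0},{"travel":[-0.001,0.017,0],"twist":0},{"travel":[-0.001,0.017,0],"twist":0},{"travel":[-0.001,0.017,0],"twist":0},{"travel":[-0.001,0.017,0],"twist":0},{"travel":[-0.001,0.017,0],"twist":0},{"travel":[-0.001,0.015,0],"twist":0},{"travel":[-0.001,0.01,0],"twist":0},{"travel":[0,0.005,0],"twist":0},{"travel":[0,0,0],"twist":0},{"travel":[0,0,0],"twist":0}])

```text
time_s: 55.65
ee_pos: [0.6048, 0.2666, 0.1958]
tcp_rot: [-0.33, -3.042, 0.055]
ft_force: [0.4, 0.5, -0.6]
opening: 0.0462
```

>>> servo_tool(rows=[{"travel":[0,-0.001,-0.015],"twist":0},{"travel":[0,0,-0.015],"twist":0},{"travel":[0,0,-0.01],"twist":0},{"travel":[0,0,0],"twist":0},{"travel":[0,0,0],"twist":0}])

```text
time_s: 56.28
ee_pos: [0.6043, 0.2639, 0.1518]
tcp_rot: [-0.332, -3.04, 0.058]
ft_force: [-0.5, 0.2, -0.5]
opening: 0.0458
```

```bash
python3 -c "
from h import *
s=st(); p=s['ee_pos']
for n in ('scene','side'):
  i=grab(n,n+'21'); c=p+[.0028,.0015,.0121]
  print(n,'brim pred',ext(i,c,.034),ext(i,c+[0,0,.0115],.034),'rim',ext(i,[.608,.267,.129],.0275))
  h=cv2.cvtColor(i['pixels'],cv2.COLOR_RGB2HSV); m=(h[...,1]<100)&(h[...,2]>45)
  x=int(round(proj(i,c)[0])); y0=int(ext(i,c+[0,0,.0115],.034)[1])
  for y in range(y0-6,y0+34,2):
    r=np.where(m[y,x-25:x+25])[0]+x-25; print((y,int(r.min()),int(r.max())+1,len(r)) if len(r) else (y,),end=' ')
  print()
b=grab('wrist','w21'); comp(b,proj(b,c+[0,0,.02]),80); print('brim',ext(b,c+[0,0,.0115],.034),ext(b,c,.034),'plate',ext(b,[.608,.267,.081],.048))
"
```

```text
t 56.27 tcp [0.6043 0.2639 0.1518] jaw [ 0.214  0.976 -0.046] z [-0.087 -0.028 -0.996] open 0.0458 F [-0.5  0.2 -0.5] q1,q6 [ 0.39 -0.96]
scene brim pred [370.6 151.4 403.7 171. ] [371.7 147.  405.  166.6] rim [371.6 166.2 397.6 182.3]
(141, 379, 382, 3) (143, 378, 408, 18) (145, 378, 409, 24) (147, 377, 408, 26) (149, 374, 407, 29) (151, 373, 407, 32) (153, 372, 407, 34) (155, 371, 405, 33) (157, 369, 404, 35) (159, 372, 404, 32) (161, 372, 404, 32) (163, 373, 403, 30) (165, 376, 402, 26) (167, 377, 401, 24) (169, 375, 397, 22) (171, 374, 394, 20) (173, 372, 395, 23) (175, 372, 397, 25) (177, 371, 397, 26) (179, 365, 397, 32) 
side brim pred [230.2 102.7 255.4 113.6] [230.2  98.8 255.5 109.6] rim [233.  115.  253.  124.1]
(92, 219, 259, 5) (94, 218, 251, 12) (96, 233, 252, 13) (98, 233, 252, 13) (100, 233, 252, 13) (102, 230, 254, 18) (104, 230, 255, 25) (106, 230, 255, 25) (108, 231, 254, 23) (110, 232, 253, 21) (112, 236, 249, 13) (114, 241, 245, 4) (116, 238, 248, 10) (118, 234, 251, 16) (120, 234, 253, 18) (122, 234, 252, 18) (124, 234, 251, 17) (126, 234, 251, 17) (128, 232, 253, 21) (130, 229, 255, 23) 
 comp [  166   144   162   164 17384] R,B 328 308 [253.2 225.2]
brim [190.4 178.1 315.2 296.6] [195.  174.9 311.9 286.4] plate [202.1 143.6 315.4 254. ]
```

>>> servo_tool(rows=[{"travel":[0.001,0.0015,-0.005],"twist":0},{"travel":[0,0,-0.005],"twist":0},{"travel":[0,0,-0.005],"twist":0},{"travel":[0,0,0],"twist":0}])

```text
time_s: 56.92
ee_pos: [0.6056, 0.2658, 0.1365]
tcp_rot: [-0.332, -3.041, 0.056]
ft_force: [0.1, -0.0, -0.9]
opening: 0.0464
```

>>> servo_tool(rows=[{"travel":[0,0,-0.004],"twist":0},{"travel":[0,0,-0.004],"twist":0},{"travel":[0,0,0],"twist":0}])

```text
time_s: 57.3
ee_pos: [0.6057, 0.2658, 0.128]
tcp_rot: [-0.332, -3.041, 0.056]
ft_force: [-0.0, -0.4, -0.6]
opening: 0.0458
```

>>> servo_tool(rows=[{"travel":[0,0,-0.004],"twist":0},{"travel":[0,0,-0.004],"twist":0},{"travel":[0,0,0],"twist":0}])

```text
time_s: 57.68
ee_pos: [0.6057, 0.2658, 0.1194]
tcp_rot: [-0.332, -3.041, 0.056]
ft_force: [0.2, 0.1, -0.3]
opening: 0.046
```

>>> servo_tool(rows=[{"travel":[0,0,-0.003],"twist":0},{"travel":[0,0,-0.003],"twist":0},{"travel":[0,0,0],"twist":0}])

```text
time_s: 58.05
ee_pos: [0.6057, 0.2658, 0.1131]
tcp_rot: [-0.332, -3.041, 0.056]
ft_force: [0.7, 0.2, 0.2]
opening: 0.0466
```

>>> servo_tool(rows=[{"travel":[0,0,-0.002],"twist":0},{"travel":[0,0,-0.002],"twist":0},{"travel":[0,0,0],"twist":0}])

```text
time_s: 58.42
ee_pos: [0.6058, 0.2658, 0.1089]
tcp_rot: [-0.332, -3.041, 0.056]
ft_force: [-0.8, 0.1, -0.3]
opening: 0.046
```

>>> servo_tool(rows=[{"travel":[0,0,-0.002],"twist":0},{"travel":[0,0,-0.001],"twist":0},{"travel":[0,0,0],"twist":0}])

```text
time_s: 58.8
ee_pos: [0.6062, 0.266, 0.1079]
tcp_rot: [-0.332, -3.043, 0.055]
ft_force: [0.0, -0.1, -0.4]
opening: 0.0461
```

>>> servo_tool(rows=[{"travel":[0,0,-0.002],"twist":0},{"travel":[0,0,0],"twist":0}])

```text
time_s: 59.05
ee_pos: [0.6066, 0.2661, 0.1079]
tcp_rot: [-0.332, -3.045, 0.053]
ft_force: [-0.8, 0.8, -0.5]
opening: 0.0461
```

Contact at 0.108 as computed. Releasing, then lifting clear.

>>> servo_tool(rows=[{"travel":[0,0,0],"twist":0},{"travel":[0,0,0],"twist":0},{"travel":[0,0,0],"twist":0},{"travel":[0,0,0.01],"twist":0},{"travel":[0,0,0.02],"twist":0},{"travel":[0,0,0.03],"twist":0},{"travel":[0,0,0.03],"twist":0},{"travel":[0,0,0.03],"twist":0},{"travel":[0,0,0],"twist":0}], hand=-1)

```text
time_s: 60.18
ee_pos: [0.6064, 0.2661, 0.2328]
tcp_rot: [-0.332, -3.046, 0.053]
ft_force: [0.2, -0.1, 0.2]
opening: 0.0853
```

>>> servo_tool(rows=[{"travel":[-0.015,-0.01,0.01],"twist":0},{"travel":[-0.02,-0.01,0.01],"twist":0},{"travel":[-0.02,-0.01,0],"twist":0},{"travel":[-0.01,-0.01,0],"twist":0},{"travel":[0,0,0],"twist":0},{"travel":[0,0,0],"twist":0}])

```text
time_s: 60.92
ee_pos: [0.5347, 0.2218, 0.2505]
tcp_rot: [-0.332, -3.038, 0.059]
ft_force: [0.6, -0.4, -0.1]
opening: 0.0852
```

```bash
python3 -c "
from h import *
s=st(); w=grab('wrist','w22'); d=grab('side','d22'); e=grab('scene','s22')
for i in (e,d): print('brim top',ext(i,[.608,.267,.1315],.034),'crown top',ext(i,[.608,.267,.156],.024))
print(ext(w,[.608,.267,.1315],.034),ext(w,[.608,.267,.081],.048))
R=lambda i,x,y,w=80:cv2.resize(i['pixels'][y:y+w*3//4,x:x+w],(400,300),interpolation=2)
cv2.imwrite('pics/c22.png',np.vstack([np.hstack([R(d,203,100),R(e,345,145)]),np.hstack([cv2.resize(w['pixels'],(400,300)),cv2.resize(e['pixels'],(400,300))])])[:,:,::-1])"
```

```text
t 60.92 tcp [0.5347 0.2218 0.2505] jaw [ 0.214  0.976 -0.048] z [-0.088 -0.029 -0.996] open 0.0852 F [ 0.6 -0.4 -0.1] q1,q6 [ 0.37 -0.98]
brim top [368.7 163.5 401.  183.4] crown top [375.6 157.3 398.8 171.2]
brim top [230.6 113.2 255.4 124.4] crown top [234.1 106.6 251.8 114.3]
[280.1 214.7 346.6 276.8] [266.2 191.3 347.2 267.9]
```

View pics/c22.png

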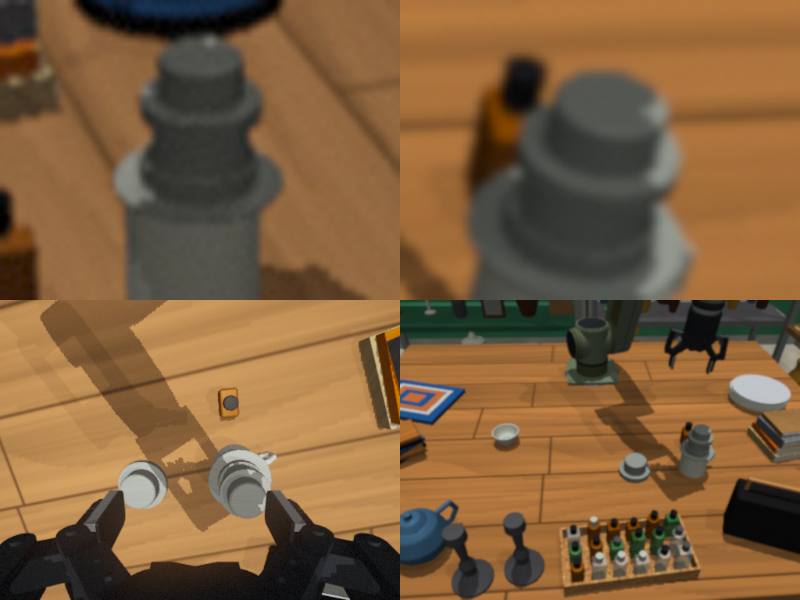

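```bash
python3 -c "
from station import manip
print(manip.job_done())"
```

```text
the job is handed in; nothing more can be done
None
```

The coffee filter is put together on the white mug in the order asked: plate, chamber, press, then small cap. I handed it in at about 61 s of the 112 s allowed, with the gripper open and clear of everything.

**Seating checks:** Each piece met its support within about 1 mm of the height I had worked out. The contact heights, as tool height, were:

| Piece | Contact height | Predicted |
|---|---|---|
| Plate | 0.0438 m | 0.044 m |
| Chamber | 0.0709 m | 0.070 m |
| Press | 0.1023 m | 0.102 m |
| Cap | 0.1079 m | 0.108 m |

**Final images:** The side and scene views show a centred, level stack. The cap's edges lie within about 1 pixel of where a fully seated cap should appear. The perfume bottle, tea bowl and big cap look undisturbed.

**What disagreed:**
- **Fingertips:** They sit roughly 35 mm behind the reported tool point, not at it. My first grasp of the plate closed on nothing above the collar, with no measurable contact force. I then worked out the offset and used it for the rest.
- **Tool tilt:** The tool gradually tilted by about 5° during the faster sideways moves. I slowed those moves down, and the pieces settled level on release.
- **Finger opening:** The reported opening read 2 to 3 mm less than the stated sizes of the parts.

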